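Rebuild the disc-spring pack of the pressing jig

TASK

Rebuild the spring pack of the gold pressing jig: stack every disc spring from the blue mat flat on the arbor, each one facing the opposite way to the one beneath it; some lie crown up and some crown down, and taken in the right order none needs turning over. Then swing the gold arm back against its stop, so that its foot is over the pack, and screw the T-handle down clockwise until the sprung foot bears on the pack and is pushed up about half of its 10 mm travel, never forcing its spring solid. Leave the other things on the bench where they are.

Things in the scene. Friction and masses are not known exactly. Their poses are not given: they have to be found in the camera images.
- spring1: steel disc spring (cone washer), 66 mm across, 31 mm bore, 10 mm high, 0.1 kg; outer edge 5 mm thick, on the side away from the crown (the raised inner rim). Origin: on the axis, level with the top of the crown; +z points out through the crown: z up = crown up (dome, outer edge on the mat), z down = crown down (dish, outer edge 5 mm off the mat). Lies on the blue mat, its top at z = 0.004.
- spring2: steel disc spring (cone washer), same as spring1
- spring3: steel disc spring (cone washer), same as spring1; may be absent
- spring4: steel disc spring (cone washer), same as spring1; may be absent
- spring5: steel disc spring (cone washer), same as spring1; may be absent
- press: the pressing jig, fixed to the bench: a gold base plate 265 x 100 mm, 18 mm thick, with the arbor standing on it at x = -80 mm and the screw column (22 mm thick, with a 10 mm guide rod 36 mm behind it) at x = +80 mm of its own frame. Origin: centre of its underside, 2 mm above the bench.
- seat (a point): centre of the jig's dark round seat (72 mm across), top face, where the pack stands; 24 mm above the jig's underside. The arbor rises 54 mm from here: 28 mm across for 46 mm, then tapering to 18 mm at the tip. Axes are the jig's; z up.
- screw (a point): centre of the T-handle, on the screw's vertical axis, 160 mm from the arbor's axis, 207 mm above the jig's underside; it does not move as the handle turns.
- tee_end (a point): grip point on one arm of the T-handle: a level steel bar 14 mm thick, 110 mm long in all, with 18 mm black balls on its two ends; this point lies on the bar 45 mm from the screw's axis (the other arm is the same, opposite). It turns with the handle, at constant height, above the arm and its pin.
- tee (a joint): angle of the T-handle, rad, 0 to 13.2, growing clockwise seen from above; needs about 0.1 N m and stays where it is left. Clockwise lowers the gold arm, with the foot, by 20 mm a full turn; at 0 the foot's face is 62 mm above the seat. Starts between 0 and 0.7.
- swing (a joint): angle of the gold arm about the screw column, rad: 0 = against its stop, with the foot exactly over the arbor; grows to 1.95 as the arm swings away (anticlockwise seen from above). Stiff (0.12 N m): stays where it is left. Starts between 1.0 and 1.35.
- swing_pin (a point): point on the upright black pin at the free end of the gold arm, 160 mm from the screw's axis, by which the arm is swung: 16 mm thick, 40 mm tall, this point 12 mm below its top and 28 mm above the arm. It stands straight above the foot.
- foot (a joint): how far the sprung foot is pushed up into the arm, m: 0 = hanging free, 0.010 = spring solid. About 3.5 N when it first moves and 1.2 N more for each mm.
- foot_face (a point): centre of the foot's flat underside: a steel ring 70 mm across with a 36 mm hole that passes over the arbor.
- phone: black phone, 148 x 71 x 8 mm, on the light-blue heating plate; not part of the job. Origin: centre of its underside.
- tweezers: steel tweezers, 130 mm long (its own x axis), 8 mm high, among the springs; not part of the job. Origin: centre of its underside.
- pry_tool: flat black pry tool, 145 mm long (its own x axis), 5 mm high, among the springs; not part of the job. Origin: centre of its underside.
- flux_bottle: small teal bottle, 48 mm across and 130 mm tall; not part of the job. Origin: centre of its underside.
- parts_dish: round steel dish of small parts, 100 mm across, 26 mm high; not part of the job. Origin: centre of its underside.
- loupe: black eye loupe, 48 mm across, 30 mm high; not part of the job. Origin: centre of its underside.
- tape_roll: roll of amber tape, 52 mm across, 18 mm high; not part of the job. Origin: centre of its underside.
There are look-alikes about, which are no part of the job. What is shaped like the spring5 but brown or turquoise is not meant.

How it is judged:
By the outcome, as a careful person would: the job done as asked, in the order asked, and still so for the second after the job is handed in, with the robot touching nothing.
Of spring3, spring4, spring5 only 1 to 3 are there at a start; the rules pass over those that are not, and their reading is None.
At some moment in a run one of spring1, spring2, spring3, spring4, spring5 may be knocked a few centimetres aside while the robot is not near it.
It also fails if it takes over 210 s, if anything falls off the work surface, if the arm or the gripper's body presses on something with over 40 N, if the wrist force passes 120 N, or if a joint passes its speed limit or range.

ROBOT

A 7-joint arm with a two-finger parallel gripper is mounted at the origin on the work surface. World frame = base frame: x ahead of the robot, y to its left, z up, the work surface at z = 0. Lengths are in m, angles in rad, forces in N, time in s.
With the tool pointing down it reaches from about 0.425 to 0.875 m from the base axis. Payload 8.4 kg.
Tool frame: the origin (TCP) lies at the very end of the fingers, on their centre line; the grasp point (between the pads) lies 19 mm behind it; z points along the fingers, y is the line along which they close (so a half turn about z gives the same grasp; the last joint's range is limited). The gripper opens to 87 mm and grips with 3 to 60 N. Pads are 19 mm wide; open, the fingers measure 117 mm over their backs; the gripper's body (75 mm by 190 mm) begins 51 mm behind the grasp point.
Start: joints at [-1.447, 0.333, 0.04, 1.465, -0.013, 1.343, -0.059], TCP at [0.144, 0.634, 0.223] pointing down, gripper open.
Joint ranges: [-2.58, 2.58], [-0.38, 2.09], [-1.3, 1.39], [0.25, 2.4], [-1.5, 4.64], [0.08, 2.09], [-2.65, 2.65]. Speed limits (rad/s): [2.22, 2.22, 2.79, 2.79, 3.14, 3.14, 3.14].

INTERFACE

Orientations are given as [roll, pitch, yaw] about the fixed x, y, z axes, in that order (R = Rz(yaw) Ry(pitch) Rx(roll)).
In Python, from rig import env gives the robot as it stands.
- The arm moves only by the tool carry_out, never from a script. Its argument "steps" is a list that holds one entry, the list of rows, each a list of 7 numbers: the shift along the tool's x, y, z in units of 40 mm (1.0 is 40 mm), then the turn, a rotation vector about the tool's x, y, z in units of 6 degrees (1.0 is 6 degrees), then the opening, from 0 (shut) to 1 (fully open). In form: [[[dx, dy, dz, ax, ay, az, gripper], ...]]. A call has 1 to 12 rows; each row is the pose to reach, as a shift and turn from the pose commanded when the call began, along the tool's axes at that moment; what a row does not reach only later rows make up. A row lasts 1/12 s, in which the tool goes at most 41.7 mm and 7.16 degrees, less where a joint would pass 70% of its speed; a pose out of reach is approached as far as the arm can. A call with a gripper value outside its range is refused whole. The fingers move at their own pace and stop on an object; "force" is the grip in N (left out, the last holds). Time passes only in rows, so rows that repeat a pose let the fingers close. It gives the time, the measured TCP pose, the force, the opening and the grip force at its end, in the units of the state.
- env.state(): the state, without advancing time (a new reading comes with each control period).
- env.snapshot(name): name is "side" or "top" or "wrist"; returns (picture, depth): 420x560x3 uint8, blue, green, red; 420x560 float32, m along the optical axis (not along the pixel's ray), 0 where there is no reading.
- env.camera_model(name): a dict with "fx", "fy", "cx", "cy" (pixels), "k1" (the pictures are not rectified: a ray, as slopes to the right and down, at radius r is drawn at 1 + k1 r^2 times it, then the intrinsics apply), "position" and "orientation" of the camera in the world; the wrist camera has in their place "hand_eye" (4x4, takes a point from camera to tool coordinates, whose origin is the TCP and whose axes are the flange's). Camera axes: x right, y up, looking along -z (the intrinsics and any distortion apply to the point x, -y, -z); pixel columns grow to the right and rows downward; lengths in m; the calibration is good to about 2 mm. A picture is of the moment at which its call begins: read the wrist's pose just before it. camera_model takes no time and is no camera call.
- env.close_job(): hands the job in; it is judged then, once.
Trained networks look in the newest picture that a camera, given by its name, has taken for a name from the list of things; names that differ only in an ending like _2 or _b are one class to them, and where a whole thing is asked for, a point or a joint stands for the part that bears it (a point fixed in the world has none). Each returns a list of dicts, best first, with "score" (0 to 1); they miss things now and then, are a little off and sometimes report something else, mostly with a low value. They report only what shows in the picture. A call takes as long as a camera call. They do not tell look-alikes from the thing itself.
- env.search_frame(thing, camera): "box" ([left, top, right, bottom] in pixels, round what is visible of it).
The state is a dict: "clock": time; "joint_pos": joint angles; "dq": joint speeds; "effort": joint torques, N m; "tool_pos": TCP position; "ee_rot": TCP orientation; "contact_force": force on the tool from outside, world axes, zero at the start; "moment": the same for the moment, N m; "grip_width": finger opening in m; "finger_force": force on a finger pad.
Only numpy, scipy, OpenCV 4.12 (cv2) and the standard library are available. Lean on these libraries where they do the work, as an engineer would, in place of code of your own. Each camera call takes 0.05 s, during which the arm holds its last target. There are 200 camera calls.

## Working session

There is one attempt and no reset: what is moved stays moved. The work goes in short steps, Python scripts to look and compute and a tool call to move; the robot and the scene stay as the last step left them, time stands still between calls to the robot, and variables do not carry over. Pictures are saved under pics/ and viewed, at most 14 in all, crops included, and the job is handed in when it is done.

Besides the shell and the picture viewer there is one more tool, called after "Request:" as name(argument=value, ...) on one line, values as JSON. carry_out: Moves the arm, as the interface text tells. Its arguments: {"type":"object","properties":{"steps":{"type":"array","items":{"type":"array","items":{"type":"array","items":{"type":"number"}}}},"force":{"type":"number"}},"required":["steps"]}

```bash
ls; mkdir -p pics
cat > h.py <<'E'
import numpy as np, cv2
from scipy.spatial.transform import Rotation as R
from rig import env
def campose(name, st=None):
    m=env.camera_model(name)
    if 'hand_eye' in m:
        st=st or env.state()
        T=np.eye(4);T[:3,:3]=R.from_euler('xyz',st['ee_rot']).as_matrix();T[:3,3]=st['tool_pos']
        return m,T@np.array(m['hand_eye'])
    T=np.eye(4);o=np.array(m['orientation'])
    T[:3,:3]=o if o.shape==(3,3) else R.from_euler('xyz',o).as_matrix()
    T[:3,3]=m['position'];return m,T
def cloud(m,T,depth):
    v,u=np.mgrid[:420,:560]
    xd=(u-m['cx'])/m['fx'];yd=(v-m['cy'])/m['fy'];x,y=xd.copy(),yd.copy()
    for _ in range(8):
        s=1+m['k1']*(x*x+y*y);x,y=xd/s,yd/s
    P=np.stack([x*depth,-y*depth,-depth],-1)
    W=P@T[:3,:3].T+T[:3,3];W[depth==0]=np.nan
    return W
def shot(name):
    m,T=campose(name);p,d=env.snapshot(name)
    return p,cloud(m,T,d),m,T
E
python3 - <<'E'
from h import *
print(env.state())
for n in('top','side'):
    print(env.camera_model(n))
    p,W,m,T=shot(n);cv2.imwrite(f'pics/{n}0.png',p);np.save(f'{n}0.npy',W)
    for t in ['spring1','press','swing_pin','tee_end','foot_face']:
        print(n,t,[(np.round(b['box']).tolist(),round(b['score'],2)) for b in env.search_frame(t,n)])
print(env.camera_model('wrist'))
E
```

```text
pics
{'clock': 0.0, 'joint_pos': array([-1.44721924,  0.33388161,  0.03988109,  1.46628616, -0.01339584,
        1.34330444, -0.05853745]), 'dq': array([ 0.00087466, -0.00072107,  0.00049516, -0.00043833, -0.00152572,
        0.00011329, -0.00072926]), 'effort': array([ 8.57255163e-04, -6.56353927e+01,  1.33604631e+00, -4.03794980e+01,
       -5.94599429e-02,  4.48433217e-02,  1.83286916e-04]), 'tool_pos': array([0.14354001, 0.63346235, 0.22167103]), 'ee_rot': array([-3.13998319e+00,  1.15020977e-04,  2.91875484e+00]), 'contact_force': array([-0.13194097,  0.41686063,  0.54680344]), 'moment': array([-0.0146116 , -0.00961464,  0.00490589]), 'finger_force': 0.0, 'grip_width': 0.08680470660074087}
{'fx': 443.352991420593, 'fy': 443.352991420593, 'cx': 277.7253866699251, 'cy': 210.29155729115885, 'k1': -0.0711859616262517, 'position': array([0.347149  , 0.13528231, 1.25405926]), 'orientation': array([ 0.20078214,  0.00237766, -1.69998699])}
top spring1 [([325.0, 244.0, 348.0, 267.0], 0.89), ([389.0, 183.0, 411.0, 204.0], 0.88), ([378.0, 239.0, 400.0, 268.0], 0.85), ([340.0, 186.0, 368.0,
[... 862 characters left out ...]
 0.4)]
side press [([211.0, 148.0, 314.0, 271.0], 0.98)]
side swing_pin [([232.0, 167.0, 313.0, 208.0], 0.83)]
side tee_end [([216.0, 152.0, 265.0, 162.0], 0.74)]
side foot_face [([285.0, 193.0, 309.0, 208.0], 0.55)]
{'fx': 358.3768709611207, 'fy': 358.3768709611207, 'cx': 282.1920073252863, 'cy': 209.16122184331502, 'k1': -0.01559394349070826, 'hand_eye': array([[ 1.66106413e-04,  9.60253240e-01,  2.79130233e-01,
         7.77067428e-02],
       [ 9.99999804e-01, -3.27972379e-04,  5.33192543e-04,
        -2.87463598e-04],
       [ 6.03546874e-04,  2.79130090e-01, -9.60253107e-01,
        -1.62193842e-01],
       [ 0.00000000e+00,  0.00000000e+00,  0.00000000e+00,
         1.00000000e+00]])}
```

Run:
```python
from h import *
a=cv2.imread('pics/top0.png');b=cv2.imread('pics/side0.png')
cv2.imwrite('pics/top0c.png',cv2.resize(a[110:310,190:450],(780,600)))
cv2.imwrite('pics/side0c.png',cv2.resize(b[130:400,150:420],(600,600)))
W=np.load('top0.npy')
for (u,v) in [(336,255),(400,194),(389,253),(354,196),(344,147),(259,215)]:
    q=W[v-14:v+15,u-14:u+15].reshape(-1,3);print((u,v),np.round(np.nanmean(W[v-5:v+6,u-5:u+6],(0,1)),3),np.round(W[v,u],3),np.round(np.nanpercentile(q[:,2],[5,50,95]),4))
```

```text
(336, 255) [ 0.45  -0.041  0.008] [ 0.451 -0.041  0.005] [0.0011 0.0068 0.0152]
(400, 194) [ 0.601 -0.253  0.007] [ 0.602 -0.255  0.002] [0.001  0.0061 0.0157]
(389, 253) [ 0.436 -0.19   0.007] [ 0.437 -0.192  0.001] [0.0011 0.0062 0.0153]
(354, 196) [ 0.613 -0.119  0.007] [ 0.613 -0.119  0.006] [0.0008 0.0065 0.0158]
(344, 147) [ 0.757 -0.11   0.029] [ 0.755 -0.109  0.034] [-0.0034  0.0016  0.0317]
(259, 215) [0.593 0.161 0.003] [0.594 0.161 0.002] [-0.0009  0.0055  0.0958]
```

View pics/top0c.png

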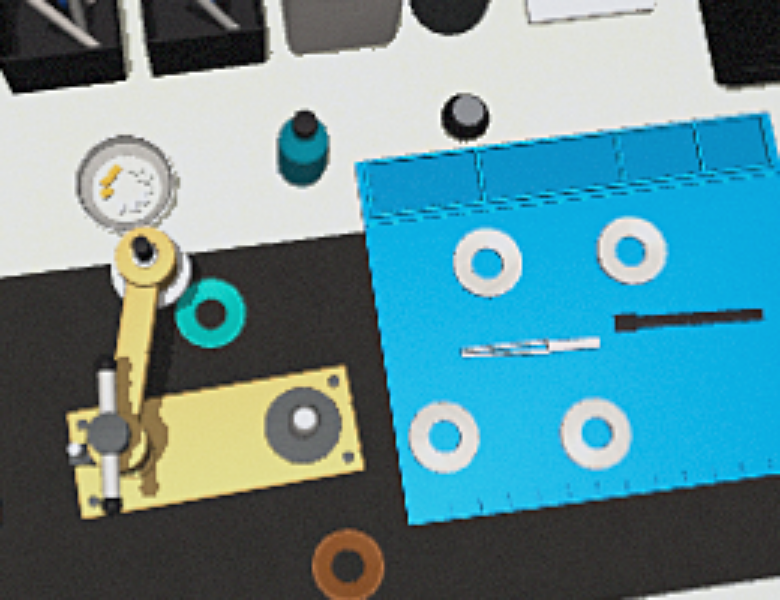

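View pics/side0c.png

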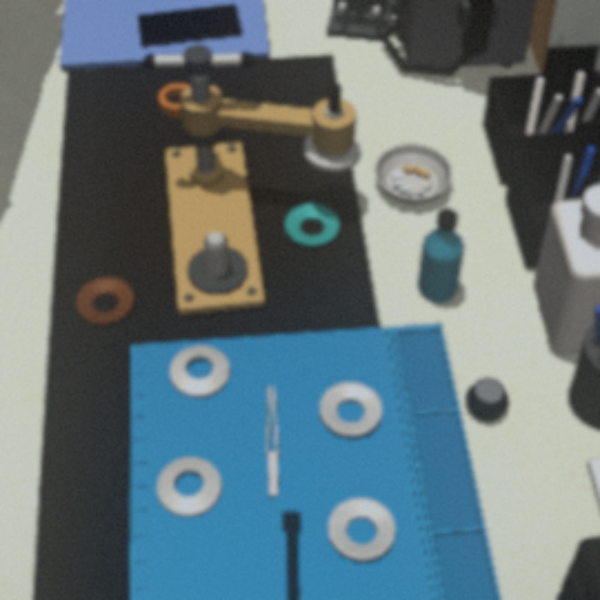

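The top view shows four steel springs on the mat, at crop pixels (488,262), (632,250), (445,437) and (597,433). The teal and brown ones are look-alikes. The arm is swung out toward (145,255), and the arbor tip is at (303,418). Next I'll measure the profiles and the jig.

```bash
cat >> h.py <<'E'
def springs(cam,guess,save=None):
    p,W,m,T=shot(cam); 
    if save: cv2.imwrite(save,p)
    hsv=cv2.cvtColor(p,cv2.COLOR_BGR2HSV)
    out=[]
    for g in guess:
        msk=(hsv[...,1]<70)&(hsv[...,2]>90)&(np.hypot(W[...,0]-g[0],W[...,1]-g[1])<.05)&(W[...,2]>-.002)&(W[...,2]<.03)
        n,l,s,c=cv2.connectedComponentsWithStats(msk.astype(np.uint8),connectivity=8)
        if n<2: out.append(None);continue
        q=W[l==1+np.argmax(s[1:,4])]
        (cx,cy),r=cv2.minEnclosingCircle(q[:,:2].astype(np.float32))
        c=q[:,:2].mean(0); rr=np.hypot(q[:,0]-c[0],q[:,1]-c[1])
        prof=[round(float(np.median(q[(rr>=a)&(rr<a+.004),2]))*1e3,1) if ((rr>=a)&(rr<a+.004)).sum()>3 else None for a in np.arange(.013,.034,.004)]
        out.append((np.round(c,4),(round(cx,4),round(cy,4)),round(r,4),len(q),prof))
    return out
G=[(.45,-.041),(.601,-.253),(.436,-.19),(.613,-.119)]
E
python3 - <<'E'
from h import *
for c in('top','side'):
    for o in springs(c,G): print(c,o)
W=np.load('top0.npy');p=cv2.imread('pics/top0.png');hsv=cv2.cvtColor(p,cv2.COLOR_BGR2HSV)
gold=(hsv[...,0]>15)&(hsv[...,0]<35)&(hsv[...,1]>70)&(hsv[...,2]>100)
for lo,hi,n in((.012,.028,'plate'),(.07,.12,'arm')):
    k=gold&(W[...,2]>lo)&(W[...,2]<hi)&(W[...,1]>0);q=W[k]
    print(n,len(q),np.round(cv2.minAreaRect(q[:,:2].astype(np.float32))[0],4),cv2.minAreaRect(q[:,:2].astype(np.float32))[1:],np.median(q[:,2]))
x=W[235:270,275:310].reshape(-1,3);x=x[x[:,2]>.06];print('tip',len(x),x.mean(0),x[:,2].max())
q=W[(W[...,1]>.1)&(W[...,1]<.4)&(W[...,0]>.3)&(W[...,0]<.7)&(W[...,2]>.19)];print(len(q),q.mean(0))
h=np.histogram(W[(W[...,1]>.1)&(W[...,1]<.4)&(W[...,0]>.3)&(W[...,0]<.7)][:,2],bins=np.arange(.03,.25,.01));print(h)
print(np.round(q[::4],3).tolist())
E
```

```text
top (array([ 0.4483, -0.0437]), (0.4492, -0.044), 0.0335, 341, [14.5, 14.1, 12.7, 11.2, 9.8, 7.8])
top (array([ 0.6026, -0.2522]), (0.6041, -0.2532), 0.0352, 320, [8.8, 10.6, 12.4, 13.8, 13.5, 4.2])
top (array([ 0.433 , -0.1858]), (0.4335, -0.1872), 0.0338, 336, [12.9, 13.4, 13.3, 11.5, 10.0, 4.6])
top (array([ 0.6086, -0.1118]), (0.6103, -0.1106), 0.0349, 316, [10.7, 10.3, 11.4, 12.8, 14.2, 14.6])
side (array([ 0.4522, -0.0472]), (0.4507, -0.0425), 0.0379, 405, [14.9, 14.3, 13.3, 12.0, 11.4, 9.3])
side (array([ 0.6058, -0.2505]), (0.6051, -0.248), 0.0376, 544, [10.0, 11.6, 13.1, 14.2, 14.7, 13.9])
side (array([ 0.4366, -0.1888]), (0.4355, -0.1862), 0.0344, 497, [14.4, 14.0, 13.2, 11.9, 10.5, 10.0])
side (array([ 0.6121, -0.1106]), (0.6127, -0.1116), 0.0353, 457, [9.7, 12.3, 13.2, 14.8, 15.1, 14.8])
plate 2398 [0.501  0.1908] ((0.33732181787490845, 0.3820171356201172), 58.45600128173828) 0.02033979711238776
arm 9 [0.5391 0.2137] ((0.04909983649849892, 0.21483606100082397), 60.85810470581055) 0.0980768542040431
tip 87 [0.4744627  0.08692082 0.07736779] 0.08581842934335726
440 [0.47621
[... 2097 characters left out ...]
0.451, 0.254, 0.214], [0.45, 0.244, 0.216], [0.448, 0.249, 0.22], [0.447, 0.254, 0.212], [0.445, 0.244, 0.217], [0.444, 0.25, 0.215], [0.441, 0.252, 0.219], [0.44, 0.243, 0.214], [0.438, 0.247, 0.218], [0.437, 0.253, 0.213], [0.436, 0.243, 0.216], [0.434, 0.248, 0.216], [0.432, 0.253, 0.218], [0.431, 0.244, 0.215], [0.429, 0.248, 0.218], [0.428, 0.254, 0.214], [0.427, 0.244, 0.214], [0.425, 0.249, 0.218], [0.423, 0.252, 0.217], [0.422, 0.243, 0.213], [0.42, 0.247, 0.216], [0.418, 0.252, 0.22], [0.417, 0.243, 0.219], [0.416, 0.25, 0.217], [0.415, 0.241, 0.213], [0.413, 0.25, 0.22], [0.412, 0.242, 0.212], [0.411, 0.25, 0.219], [0.41, 0.242, 0.208], [0.408, 0.248, 0.218], [0.407, 0.254, 0.213]]
```

Springs A (0.449,-0.044) and C (0.434,-0.187) are domes. Springs B (0.604,-0.252) and D (0.610,-0.111) are dishes. I'll stack them in the order A, D, C, B, after a wrist-camera look at the arbor.

```bash
cat >> h.py <<'E'
def go(x,y,z,yaw=None,st=None):
    st=st or env.state();R0=R.from_euler('xyz',st['ee_rot'])
    Rt=R.from_euler('xyz',[np.pi,0,st['ee_rot'][2] if yaw is None else yaw])
    d=R0.inv().apply(np.array([x,y,z])-st['tool_pos'])/.04
    a=np.degrees((R0.inv()*Rt).as_rotvec())/6
    return np.round(d,3).tolist()+np.round(a,2).tolist()
def stt():
    s=env.state();print(round(s['clock'],2),np.round(s['tool_pos'],4),np.round(s['ee_rot'],3),'q',np.round(s['joint_pos'],2),'F',np.round(s['contact_force'],1),'w',round(s['grip_width'],4),round(s['finger_force'],1))
E
python3 -c "
from h import *
print(go(.40,.50,.28,2.2));print(go(.474,.087,.24,1.62))"
```

```text
[-6.991, -1.848, -1.436, -0.0, -0.0, 6.86]
[-11.077, -11.509, -0.436, -0.0, 0.0, 12.4]
```

Request:
carry_out(steps=[[[-1,-0.8,-1,0,0,1,1],[-2,-1.6,-1.5,0,0,2,1],[-3,-2.6,-1.5,0,0,3,1],[-4,-3.6,-1.5,0,0,4,1],[-5,-4.5,-1.5,0,0,5,1],[-5.6,-5.3,-1.5,0,0,6,1],[-6.2,-6,-1.5,0,0,7,1],[-6.8,-6.7,-1.5,0,0,8,1],[-7.4,-7.4,-1.5,0,0,9,1],[-8,-8.1,-1.5,0,0,10,1],[-8.7,-8.8,-1.5,0,0,11,1],[-9.4,-9.5,-1.5,0,0,12,1]]])

```text
clock: 1.7
tool_pos: [0.4015, 0.2206, 0.2829]
ee_rot: [3.141, -0.001, 1.657]
contact_force: [0.5, 0.7, 0.3]
grip_width: 0.087
finger_force: 0.0
```

```bash
python3 -c "
from h import *
stt();print(go(.474,.087,.22,1.62))"
```

```text
1.7 [0.4015 0.2206 0.2829] [ 3.141e+00 -1.000e-03  1.657e+00] q [-1.06 -0.12  0.43  1.83  0.05  1.42 -0.56] F [0.5 0.7 0.3] w 0.087 0.0
[-3.485, 1.518, 1.569, 0.0, -0.01, 0.35]
```

Request:
carry_out(steps=[[[-1,0.5,0,0,0,0.3,1],[-2,1,0,0,0,0.3,1],[-3,1.5,0.5,0,0,0.3,1],[-3.4,1.5,1.5,0,0,0.3,1],[-3.4,1.5,1.5,0,0,0.3,1],[-3.4,1.5,1.5,0,0,0.3,1]]])

```text
clock: 2.2
tool_pos: [0.472, 0.0902, 0.2203]
ee_rot: [-3.138, 0.002, 1.627]
contact_force: [-0.0, 0.1, -0.8]
grip_width: 0.0868
finger_force: 0.0
```

Run:
```python
from h import *
stt()
p,W,m,T=shot('wrist');cv2.imwrite('pics/w1.png',p);np.save('w1.npy',W)
near=np.hypot(W[...,0]-.474,W[...,1]-.087)<.06
for lo,hi in((.022,.03),(.072,.085),(.0,.01)):
    q=W[near&(W[...,2]>lo)&(W[...,2]<hi)];
    if len(q)>5: print(lo,len(q),np.round(q.mean(0),4),cv2.minEnclosingCircle(q[:,:2].astype(np.float32)))
q=W[near&(W[...,2]>.03)];print(np.histogram(q[:,2],bins=np.arange(.03,.09,.004)))
print(go(.449,-.044,.06,1.62))
```

```text
2.2 [0.472  0.0902 0.2203] [-3.138e+00  2.000e-03  1.627e+00] q [-0.92 -0.04  0.63  1.89  0.03  1.29 -0.24] F [-0.   0.1 -0.8] w 0.0868 0.0
0.022 2995 [0.4766 0.0874 0.026 ] ((0.4771575331687927, 0.08885642886161804), 0.05840783938765526)
0.072 704 [0.4767 0.0868 0.0778] ((0.47683146595954895, 0.08542893826961517), 0.013838337734341621)
0.0 620 [0.4485 0.0812 0.0021] ((0.473989874124527, 0.08694899082183838), 0.060045890510082245)
(array([ 21,  19,  23,  22,  19,  24,  26,  20,  31,  24, 121, 203, 403,
         0]), array([0.03 , 0.034, 0.038, 0.042, 0.046, 0.05 , 0.054, 0.058, 0.062,
       0.066, 0.07 , 0.074, 0.078, 0.082, 0.086]))
[-3.366, -0.777, 4.052, -0.02, 0.0, 0.09]
```

View pics/w1.png

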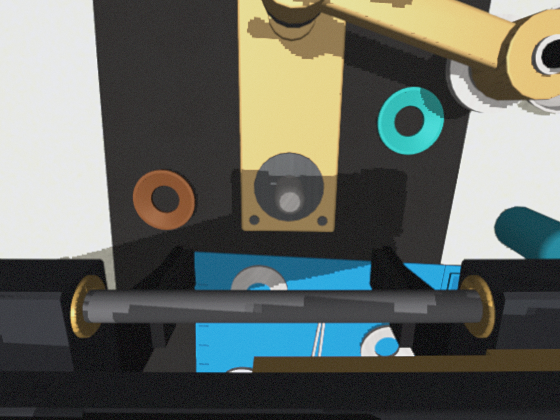

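The arbor tip shows at (290,200) in the wrist view, about (0.4767,0.086) in the world frame. Next I'll hover over spring A.

Request:
carry_out(steps=[[[-1,-0.2,0.3,0,0,0,1],[-2,-0.5,1,0,0,0,1],[-3,-0.7,2,0,0,0,1],[-3.36,-0.78,2.5,0,0,0,1],[-3.36,-0.78,2.5,0,0,0,1],[-3.36,-0.78,2.5,0,0,0,1],[-3.36,-0.78,2.5,0,0,0,1]]])

```text
clock: 2.83
tool_pos: [0.4511, -0.0416, 0.1239]
ee_rot: [3.14, -0.0, 1.632]
contact_force: [0.4, 1.2, 0.3]
grip_width: 0.087
finger_force: 0.0
```

```bash
cat >> h.py <<'E'
def circ(W,p,g,zlo,zhi,rad=.045,steel=True):
    hsv=cv2.cvtColor(p,cv2.COLOR_BGR2HSV)
    k=(np.hypot(W[...,0]-g[0],W[...,1]-g[1])<rad)&(W[...,2]>zlo)&(W[...,2]<zhi)
    if steel: k&=(hsv[...,1]<70)
    q=W[k];return len(q),np.round(cv2.minEnclosingCircle(q[:,:2].astype(np.float32)),4) if 0 else (np.round(q.mean(0),4),np.round(np.array([*cv2.minEnclosingCircle(q[:,:2].astype(np.float32))[0]]),4),round(cv2.minEnclosingCircle(q[:,:2].astype(np.float32))[1],4))
E
python3 - <<'E'
from h import *
stt();st=env.state()
print(springs('wrist',[G[0]],'pics/w2.png'))
W=np.load('w1.npy');p=cv2.imread('pics/w1.png')
print(circ(W,p,(.4767,.086),.0785,.09,.015,False))
r=np.hypot(W[...,0]-.4767,W[...,1]-.086)
q=W[(r<.05)&(W[...,2]>.0235)&(W[...,2]<.031)]
# seat edge via fit
hsv=cv2.cvtColor(p,cv2.COLOR_BGR2HSV)
k=((r<.045)&(W[...,2]>.0235)&(W[...,2]<.031)&(hsv[...,1]<60)).astype(np.uint8)
q=W[k>0];print(len(q),cv2.minEnclosingCircle(q[:,:2].astype(np.float32)))
E
```

```text
2.83 [ 0.4511 -0.0416  0.1239] [ 3.14  -0.     1.632] q [-0.79 -0.02  0.79  2.08  0.02  1.08  0.05] F [0.4 1.2 0.3] w 0.087 0.0
[(array([ 0.4501, -0.0424]), (0.4499, -0.045), 0.0334, 3993, [14.1, 13.6, 12.5, 11.1, 9.9, 9.6])]
(381, (array([0.477 , 0.0857, 0.08  ]), array([0.4768, 0.0859]), 0.0105))
2720 ((0.4767725467681885, 0.08571291714906693), 0.03561895713210106)
```

```bash
python3 -c "
from h import *
print(go(.450,-.0438,.0055,1.62))"
```

```text
[-0.061, -0.05, 2.967, 0.02, -0.01, 0.13]
```

Request:
carry_out(steps=[[[-0.06,-0.05,1,0,0,0.1,1],[-0.06,-0.05,2,0,0,0.1,1],[-0.06,-0.05,2.6,0,0,0.1,1],[-0.06,-0.05,2.6,0,0,0.1,1],[-0.06,-0.05,2.6,0,0,0.1,1],[-0.06,-0.05,2.6,0,0,0.1,1]]])

```text
clock: 3.38
tool_pos: [0.45, -0.045, 0.0204]
ee_rot: [3.139, -0.0, 1.622]
contact_force: [1.2, 0.4, 0.3]
grip_width: 0.087
finger_force: 0.0
```

```bash
python3 -c "
from h import *
stt();print(go(.450,-.0438,.0055,1.62))"
```

```text
3.38 [ 0.45   -0.045   0.0204] [ 3.139 -0.     1.622] q [-0.74  0.19  0.81  2.18 -0.19  0.84  0.23] F [1.2 0.4 0.3] w 0.087 0.0
[0.029, 0.0, 0.373, 0.02, -0.0, 0.02]
```

Request:
carry_out(steps=[[[0.03,0,0.36,0,0,0,1],[0.03,0,0.36,0,0,0,1],[0.03,0,0.36,0,0,0,0.6],[0.03,0,0.36,0,0,0,0.6],[0.03,0,0.36,0,0,0,0.6],[0.03,0,0.36,0,0,0,0.6],[0.03,0,0.36,0,0,0,0.6]]], force=15)

```text
clock: 3.97
tool_pos: [0.4488, -0.0446, 0.0048]
ee_rot: [3.14, -0.0, 1.62]
contact_force: [-0.3, -0.9, 6.5]
grip_width: 0.0649
finger_force: 15.0
```

```bash
python3 -c "
from h import *
stt();print(springs('wrist',[G[0]]));print(go(.477,.0857,.12,1.62))"
```

```text
3.97 [ 0.4488 -0.0446  0.0048] [ 3.14 -0.    1.62] q [-0.72  0.23  0.79  2.19 -0.22  0.8   0.27] F [-0.3 -0.9  6.5] w 0.0649 15.0
[(array([ 0.447, -0.031]), (0.4474, -0.0449), 0.0337, 7405, [11.7, 10.9, 11.4, 11.4, 10.7, 10.0])]
[3.219, 0.868, -2.878, 0.01, -0.0, 0.0]
```

Request:
carry_out(steps=[[[0,0,-0.5,0,0,0,0.6],[0,0,-1.3,0,0,0,0.6],[0.5,0.1,-2.2,0,0,0,0.6],[1.3,0.4,-2.8,0,0,0,0.6],[2.2,0.6,-2.88,0,0,0,0.6],[3,0.8,-2.88,0,0,0,0.6],[3.22,0.87,-2.88,0,0,0,0.6],[3.22,0.87,-2.88,0,0,0,0.6],[3.22,0.87,-2.88,0,0,0,0.6],[3.22,0.87,-2.88,0,0,0,0.6]]])

```text
clock: 4.85
tool_pos: [0.476, 0.084, 0.1189]
ee_rot: [-3.141, 0.001, 1.619]
contact_force: [-0.7, -0.7, -0.9]
grip_width: 0.0651
finger_force: 15.0
```

```bash
cat >> h.py <<'E'
def held(cz):
    # centre of held spring from wrist cam, cz = spring mid height above TCP
    st=env.state();p,W,m,T=shot('wrist');cv2.imwrite('pics/held%d.png'%int(st['clock']*100),p)
    hsv=cv2.cvtColor(p,cv2.COLOR_BGR2HSV);t=st['tool_pos']
    k=(hsv[...,1]<70)&(hsv[...,2]>100)&(np.hypot(W[...,0]-t[0],W[...,1]-t[1])<.045)&(abs(W[...,2]-t[2]-cz)<.009)
    n,l,s,c=cv2.connectedComponentsWithStats(k.astype(np.uint8));q=W[l==1+np.argmax(s[1:,4])]
    print('held',len(q),np.round(q.min(0)-t,4),np.round(q.max(0)-t,4),np.round(np.array(cv2.minEnclosingCircle(q[:,:2].astype(np.float32))[0])-t[:2],4),cv2.minEnclosingCircle(q[:,:2].astype(np.float32))[1])
    k=(np.hypot(W[...,0]-.477,W[...,1]-.0857)<.02)&(abs(W[...,2]-.080)<.002);q=W[k]
    if len(q)>20: print('tip',len(q),q.mean(0))
E
python3 -c "
from h import *
stt();held(.004);print(go(.477,.0857,.0275,1.62))"
```

```text
4.85 [0.476  0.084  0.1189] [-3.141e+00  1.000e-03  1.619e+00] q [-0.96  0.08  0.73  2.02 -0.06  1.07 -0.15] F [-0.7 -0.7 -0.9] w 0.0651 15.0
held 7272 [-0.0335 -0.012  -0.0007] [0.0316 0.0329 0.0111] [-0.001  -0.0001] 0.03323226422071457
tip 88 [0.47659848 0.07806757 0.07992778]
[0.045, 0.026, 2.288, -0.01, 0.01, -0.02]
```

Request:
carry_out(steps=[[[0.045,0.05,0,0,0,0,0.6],[0.045,0.05,0.5,0,0,0,0.6],[0.045,0.05,1,0,0,0,0.6],[0.045,0.05,1.3,0,0,0,0.6],[0.045,0.05,1.6,0,0,0,0.6],[0.045,0.05,1.6,0,0,0,0.6]]])

```text
clock: 5.4
tool_pos: [0.477, 0.0863, 0.0534]
ee_rot: [-3.139, 0.002, 1.619]
contact_force: [-0.4, -0.2, -0.9]
grip_width: 0.0653
finger_force: 15.0
```

```bash
python3 -c "
from h import *
stt();print(go(.478,.0857,.0275,1.62))"
```

```text
5.4 [0.477  0.0863 0.0534] [-3.139e+00  2.000e-03  1.619e+00] q [-0.92  0.2   0.72  2.07 -0.16  0.93 -0.07] F [-0.4 -0.2 -0.9] w 0.0653 15.0
[-0.016, 0.026, 0.647, -0.03, 0.02, -0.01]
```

Request:
carry_out(steps=[[[0,0.01,0.3,0,0,0,0.6],[0,0.01,0.58,0,0,0,0.6],[0,0.01,0.62,0,0,0,0.6],[0,0.01,0.62,0,0,0,0.6],[0,0.01,0.62,0,0,0,0.95],[0,0.01,0.62,0,0,0,0.95],[0,0.01,0.62,0,0,0,0.95],[0,0.01,0.62,0,0,0,0.95]]])

```text
clock: 6.07
tool_pos: [0.4793, 0.0879, 0.0311]
ee_rot: [3.141, -0.001, 1.62]
contact_force: [0.9, 0.1, 0.1]
grip_width: 0.0801
finger_force: 0.0
```

```bash
python3 -c "
from h import *
stt();print(go(.477,.0857,.12,1.62));print(go(.61,-.111,.12,1.62));
for i,o in enumerate(springs('side',G)):print(i,o)"
```

```text
6.07 [0.4793 0.0879 0.0311] [ 3.141e+00 -1.000e-03  1.620e+00] q [-0.91  0.24  0.71  2.09 -0.2   0.88 -0.03] F [0.9 0.1 0.1] w 0.0801 0.0
[-0.05, -0.057, -2.224, 0.01, -0.01, 0.0]
[-5.126, 3.02, -2.223, 0.01, -0.01, 0.0]
0 None
1 (array([ 0.6058, -0.2504]), (0.6076, -0.2474), 0.038, 543, [10.1, 11.6, 12.8, 14.5, 14.6, 13.4])
2 (array([ 0.4368, -0.189 ]), (0.437, -0.1864), 0.034, 493, [14.4, 14.6, 13.1, 11.7, 10.9, 9.5])
3 (array([ 0.6121, -0.1106]), (0.6111, -0.1109), 0.0348, 458, [9.9, 12.0, 13.4, 15.5, 14.9, 14.0])
```

Request:
carry_out(steps=[[[0,0,-0.9,0,0,0,0.95],[0,0,-1.8,0,0,0,1],[-0.6,0.3,-2.3,0,0,0,1],[-1.4,0.8,-2.3,0,0,0,1],[-2.2,1.3,-2.3,0,0,0,1],[-3,1.8,-2.3,0,0,0,1],[-3.8,2.3,-2.3,0,0,0,1],[-4.6,2.8,-2.3,0,0,0,1],[-5.13,3.02,-2.22,0,0,0,1],[-5.13,3.02,-2.22,0,0,0,1],[-5.13,3.02,-2.22,0,0,0,1],[-5.13,3.02,-2.22,0,0,0,1]]])

```text
clock: 7.12
tool_pos: [0.6094, -0.1107, 0.1191]
ee_rot: [-3.141, -0.0, 1.62]
contact_force: [0.1, 0.2, -0.6]
grip_width: 0.0873
finger_force: 0.0
```

```bash
python3 -c "
from h import *
stt();stt();print(springs('wrist',[(.611,-.111)],'pics/w3.png'));stt();print(go(.611,-.111,.0085,1.62))"
```

```text
7.12 [ 0.6094 -0.1107  0.1191] [-3.141 -0.     1.62 ] q [-0.52  0.44  0.81  1.7  -0.34  1.15  0.43] F [ 0.1  0.2 -0.6] w 0.0873 0.0
7.12 [ 0.6094 -0.1107  0.1191] [-3.141 -0.     1.62 ] q [-0.52  0.44  0.81  1.7  -0.34  1.15  0.43] F [ 0.1  0.2 -0.6] w 0.0873 0.0
[(array([ 0.6098, -0.1116]), (0.6083, -0.1127), 0.0349, 4380, [9.1, 10.4, 11.8, 13.2, 14.0, 13.4])]
7.17 [ 0.6094 -0.1101  0.1193] [-3.141e+00 -1.000e-03  1.622e+00] q [-0.52  0.44  0.81  1.7  -0.34  1.15  0.43] F [0.2 0.1 0.3] w 0.0873 0.0
[-0.028, 0.039, 2.769, -0.0, -0.01, 0.01]
```

View pics/w3.png

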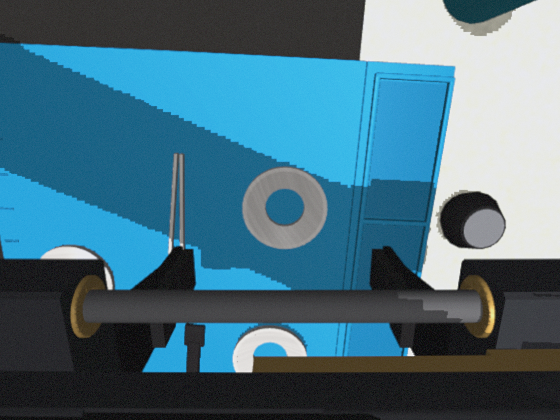

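Spring D is at (285,208) as a clear dish, with the tweezers well off to its left. I'll descend and grip.

Request:
carry_out(steps=[[[0.02,0,1,0,0,0,1],[0.02,0,2,0,0,0,1],[0.02,0,2.6,0,0,0,1],[0.02,0,2.78,0,0,0,1],[0.02,0,2.78,0,0,0,1],[0.02,0,2.78,0,0,0,1],[0.02,0,2.78,0,0,0,0.6],[0.02,0,2.78,0,0,0,0.6],[0.02,0,2.78,0,0,0,0.6],[0.02,0,2.78,0,0,0,0.6],[0.02,0,2.78,0,0,0,0.6]]])

```text
clock: 8.08
tool_pos: [0.6099, -0.1106, 0.0086]
ee_rot: [3.141, -0.0, 1.62]
contact_force: [-1.3, 0.1, 3.7]
grip_width: 0.0643
finger_force: 15.0
```

```bash
python3 -c "
from h import *
stt();print(go(.478,.0857,.12,1.62))"
```

```text
8.08 [ 0.6099 -0.1106  0.0086] [ 3.141 -0.     1.62 ] q [-0.45  0.57  0.73  1.78 -0.45  0.97  0.51] F [-1.3  0.1  3.7] w 0.0643 15.0
[5.064, -3.049, -2.787, 0.01, -0.0, 0.0]
```

Request:
carry_out(steps=[[[0,0,-0.9,0,0,0,0.6],[0,0,-1.8,0,0,0,0.6],[0.6,-0.4,-2.6,0,0,0,0.6],[1.4,-0.9,-2.8,0,0,0,0.6],[2.2,-1.4,-2.8,0,0,0,0.6],[3,-1.9,-2.8,0,0,0,0.6],[3.8,-2.4,-2.8,0,0,0,0.6],[4.6,-2.9,-2.8,0,0,0,0.6],[5.06,-3.05,-2.8,0,0,0,0.6],[5.06,-3.05,-2.8,0,0,0,0.6],[5.06,-3.05,-2.8,0,0,0,0.6],[5.06,-3.05,-2.8,0,0,0,0.6]]])

```text
clock: 9.08
tool_pos: [0.478, 0.0848, 0.1202]
ee_rot: [3.141, 0.0, 1.62]
contact_force: [-0.3, -0.7, -1.6]
grip_width: 0.0643
finger_force: 15.0
```

```bash
python3 -c "
from h import *
held(.004);stt();print(go(.478,.0857,.0405,1.62))"
```

```text
held 6742 [-0.0335 -0.0135 -0.0033] [0.0316 0.0317 0.0076] [-0.001 -0.001] 0.03313734009861946
tip 192 [0.4773574  0.07958183 0.07998034]
9.13 [0.4782 0.0843 0.1202] [3.141 0.    1.619] q [-1.02  0.08  0.8   2.01 -0.07  1.07 -0.14] F [-0.6  0.  -1.6] w 0.0642 15.0
[0.037, -0.003, 1.992, 0.0, 0.0, -0.01]
```

Request:
carry_out(steps=[[[0.055,0,0,0,0,0,0.6],[0.055,0,0.5,0,0,0,0.6],[0.055,0,1,0,0,0,0.6],[0.055,0,1.3,0,0,0,0.6],[0.055,0,1.6,0,0,0,0.6],[0.055,0,1.85,0,0,0,0.6],[0.055,0,1.95,0,0,0,0.6],[0.055,0,1.95,0,0,0,0.6],[0.055,0,1.95,0,0,0,0.6]]])

```text
clock: 9.88
tool_pos: [0.4779, 0.0873, 0.0423]
ee_rot: [3.141, 0.0, 1.619]
contact_force: [-0.5, 0.7, -0.4]
grip_width: 0.0645
finger_force: 15.0
```

```bash
python3 -c "
from h import *
stt();print(go(.478,.0857,.0405,1.62))"
```

```text
9.88 [0.4779 0.0873 0.0423] [3.141 0.    1.619] q [-0.97  0.23  0.77  2.08 -0.2   0.9  -0.03] F [-0.5  0.7 -0.4] w 0.0645 15.0
[-0.04, 0.0, 0.045, 0.0, 0.0, -0.01]
```

Release, lift, and travel toward spring C.

Request:
carry_out(steps=[[[-0.02,0,0.04,0,0,0,0.6],[-0.02,0,0.04,0,0,0,0.95],[-0.02,0,0.04,0,0,0,0.95],[-0.02,0,0.04,0,0,0,0.95],[-0.02,0,0.04,0,0,0,0.95],[0,0,-0.9,0,0,0,0.95],[0,0,-1.8,0,0,0,1],[-0.8,0,-2.2,0,0,0,1],[-1.7,-0.1,-2.2,0,0,0,1],[-2.6,-0.3,-2.2,0,0,0,1],[-3.4,-0.5,-2.2,0,0,0,1],[-4.2,-0.8,-2.2,0,0,0,1]]])

```text
clock: 10.88
tool_pos: [0.4539, -0.0832, 0.1305]
ee_rot: [3.14, -0.0, 1.62]
contact_force: [0.5, 0.2, 0.2]
grip_width: 0.0872
finger_force: 0.0
```

```bash
python3 -c "
from h import *
stt();print(go(.435,-.187,.12,1.62));print(springs('side',G[1:3],'pics/side2.png'))"
```

```text
10.88 [ 0.4539 -0.0832  0.1305] [ 3.14 -0.    1.62] q [-0.86 -0.02  0.96  2.06  0.02  1.09  0.14] F [0.5 0.2 0.2] w 0.0872 0.0
[-2.567, -0.602, 0.26, 0.01, -0.0, 0.0]
[(array([ 0.6058, -0.2504]), (0.605, -0.2486), 0.0382, 546, [10.1, 11.5, 12.5, 14.2, 14.9, 13.2]), (array([ 0.4367, -0.1885]), (0.4349, -0.185), 0.0354, 497, [13.8, 14.3, 13.0, 11.8, 10.7, 9.6])]
```

Request:
carry_out(steps=[[[-1,-0.2,0,0,0,0,1],[-2,-0.4,0.1,0,0,0,1],[-2.57,-0.6,0.26,0,0,0,1],[-2.57,-0.6,0.26,0,0,0,1],[-2.57,-0.6,0.26,0,0,0,1],[-2.57,-0.6,0.26,0,0,0,1]]])

```text
clock: 11.43
tool_pos: [0.4352, -0.1849, 0.1197]
ee_rot: [-3.142, -0.0, 1.62]
contact_force: [0.1, -0.5, 0.2]
grip_width: 0.0872
finger_force: 0.0
```

```bash
python3 -c "
from h import *
o=springs('wrist',[(.435,-.187)],'pics/w4.png');print(o);stt();print(go(*o[0][0]+np.array([.001,0]),.0055,1.62))"
```

```text
[(array([ 0.4343, -0.1846]), (0.434, -0.1873), 0.0336, 4120, [14.0, 13.6, 12.5, 11.1, 9.9, 9.4])]
11.48 [ 0.4355 -0.1845  0.1198] [ 3.142 -0.     1.622] q [-0.73  0.06  1.09  2.05 -0.06  1.07  0.44] F [-0.2  0.3  0.2] w 0.087 0.0
[-0.003, -0.004, 2.857, 0.0, -0.0, 0.02]
```

Request:
carry_out(steps=[[[-0.04,0,1,0,0,0,1],[-0.04,0,2,0,0,0,1],[-0.04,0,2.6,0,0,0,1],[-0.04,0,2.83,0,0,0,1],[-0.04,0,2.83,0,0,0,1],[-0.04,0,2.83,0,0,0,1],[-0.04,0,2.83,0,0,0,0.6],[-0.04,0,2.83,0,0,0,0.6],[-0.04,0,2.83,0,0,0,0.6],[-0.04,0,2.83,0,0,0,0.6],[-0.04,0,2.83,0,0,0,0.6]]])

```text
clock: 12.4
tool_pos: [0.4355, -0.1869, 0.0068]
ee_rot: [3.141, -0.0, 1.621]
contact_force: [0.1, 0.3, 2.7]
grip_width: 0.0641
finger_force: 15.0
```

```bash
python3 -c "
from h import *
stt();print(go(.478,.0857,.12,1.62))"
```

```text
12.4 [ 0.4355 -0.1869  0.0068] [ 3.141 -0.     1.621] q [-0.55  0.34  0.98  2.14 -0.38  0.84  0.71] F [0.1 0.3 2.7] w 0.0641 15.0
[6.753, 1.404, -2.829, 0.01, -0.0, 0.01]
```

Request:
carry_out(steps=[[[0,0,-0.9,0,0,0,0.6],[0,0,-1.8,0,0,0,0.6],[0.6,0.1,-2.5,0,0,0,0.6],[1.5,0.3,-2.83,0,0,0,0.6],[2.4,0.5,-2.83,0,0,0,0.6],[3.3,0.7,-2.83,0,0,0,0.6],[4.2,0.9,-2.83,0,0,0,0.6],[5.1,1.1,-2.83,0,0,0,0.6],[6,1.3,-2.83,0,0,0,0.6],[6.75,1.4,-2.83,0,0,0,0.6],[6.75,1.4,-2.83,0,0,0,0.6],[6.75,1.4,-2.83,0,0,0,0.6]]])

```text
clock: 13.4
tool_pos: [0.4774, 0.0867, 0.1195]
ee_rot: [-3.141, 0.001, 1.624]
contact_force: [-0.6, -1.6, -1.4]
grip_width: 0.0647
finger_force: 15.0
```

```bash
python3 -c "
from h import *
held(.004);stt();print(go(.478,.0857,.0485,1.62))"
```

```text
held 7218 [-0.0331 -0.0131 -0.0032] [0.0316 0.0329 0.0091] [-0.001  -0.0001] 0.033249907195568085
tip 219 [0.47704688 0.079939   0.07999692]
13.45 [0.4774 0.0851 0.1195] [-3.141e+00  1.000e-03  1.621e+00] q [-1.14  0.09  0.92  2.02 -0.08  1.07 -0.12] F [ 0.  -1.1 -1. ] w 0.0643 15.0
[0.016, 0.016, 1.775, -0.01, 0.01, 0.01]
```

Request:
carry_out(steps=[[[0.01,0.015,0,0,0,0,0.6],[0.01,0.015,0.5,0,0,0,0.6],[0.01,0.015,1,0,0,0,0.6],[0.01,0.015,1.3,0,0,0,0.6],[0.01,0.015,1.55,0,0,0,0.6],[0.01,0.015,1.74,0,0,0,0.6],[0.01,0.015,1.74,0,0,0,0.6],[0.01,0.015,1.74,0,0,0,0.6]]])

```text
clock: 14.12
tool_pos: [0.4784, 0.0851, 0.0503]
ee_rot: [-3.142, 0.0, 1.619]
contact_force: [-0.8, -0.3, -0.6]
grip_width: 0.0639
finger_force: 15.0
```

```bash
python3 -c "
from h import *
stt();print(go(.478,.0857,.0485,1.62))"
```

```text
14.12 [0.4784 0.0851 0.0503] [-3.142  0.     1.619] q [-1.07  0.23  0.89  2.08 -0.23  0.92 -0.  ] F [-0.8 -0.3 -0.6] w 0.0639 15.0
[0.015, -0.01, 0.044, -0.0, 0.0, -0.01]
```

Request:
carry_out(steps=[[[0,0,0.04,0,0,0,0.6],[0,0,0.04,0,0,0,0.95],[0,0,0.04,0,0,0,0.95],[0,0,0.04,0,0,0,0.95],[0,0,0.04,0,0,0,0.95],[0,0,-0.9,0,0,0,0.95],[0,0,-1.8,0,0,0,1],[-0.8,0.3,-2,0,0,0,1],[-1.6,0.6,-2,0,0,0,1],[-2.5,0.9,-2,0,0,0,1],[-3.4,1.2,-2,0,0,0,1],[-4.3,1.6,-2,0,0,0,1]]])

```text
clock: 15.12
tool_pos: [0.551, -0.084, 0.1304]
ee_rot: [3.141, -0.001, 1.622]
contact_force: [1.5, 0.1, 0.5]
grip_width: 0.0872
finger_force: 0.0
```

```bash
python3 -c "
from h import *
stt();print(go(.605,-.250,.12,1.62))"
```

```text
15.12 [ 0.551  -0.084   0.1304] [ 3.141e+00 -1.000e-03  1.622e+00] q [-0.76  0.32  1.    1.85 -0.3   1.13  0.39] F [1.5 0.1 0.5] w 0.0872 0.0
[-4.213, 1.137, 0.256, 0.01, -0.01, 0.02]
```

Request:
carry_out(steps=[[[-0.9,0.2,0,0,0,0,1],[-1.8,0.5,0,0,0,0,0.97],[-2.7,0.7,0.1,0,0,0,0.94],[-3.6,1,0.2,0,0,0,0.92],[-4.2,1.13,0.25,0,0,0,0.92],[-4.2,1.13,0.25,0,0,0,0.92],[-4.2,1.13,0.25,0,0,0,0.92],[-4.2,1.13,0.25,0,0,0,0.92]]])

```text
clock: 15.78
tool_pos: [0.6041, -0.248, 0.1199]
ee_rot: [-3.141, -0.0, 1.62]
contact_force: [1.3, 0.3, -0.2]
grip_width: 0.0803
finger_force: 0.0
```

```bash
python3 -c "
from h import *
o=springs('wrist',[(.605,-.250)],'pics/w5.png');print(o);stt()
p,W,m,T=shot('wrist')
k=(p.max(2)<75)&(W[...,2]<.012)&(W[...,2]>.0055)&(abs(W[...,1]+.25)<.12)&(abs(W[...,0]-.54)<.05);q=W[k];print(len(q),q.min(0),q.max(0))
q=q[abs(q[:,1]+.25)<.02];print(len(q),np.percentile(q[:,0],[2,50,98]) if len(q) else 0)
c=(o[0][0]+np.array(o[0][1]))/2+[.001,0];print(c,go(c[0],c[1],.0085,1.62))"
```

```text
[(array([ 0.6038, -0.2518]), (0.603, -0.2532), 0.0345, 4314, [9.3, 10.5, 11.8, 13.2, 14.1, 13.3])]
15.83 [ 0.6044 -0.2471  0.12  ] [-3.142e+00 -1.000e-03  1.622e+00] q [-0.34  0.55  0.92  1.61 -0.46  1.21  0.72] F [-0.3  0.1  0.8] w 0.0802 0.0
1500 [ 0.51903897 -0.36801212  0.00552707] [ 0.54490567 -0.1302399   0.01142921]
828 [0.52789684 0.53522855 0.54372065]
[ 0.6044 -0.2525] [-0.145, -0.01, 2.791, 0.0, -0.01, 0.02]
```

View pics/w5.png

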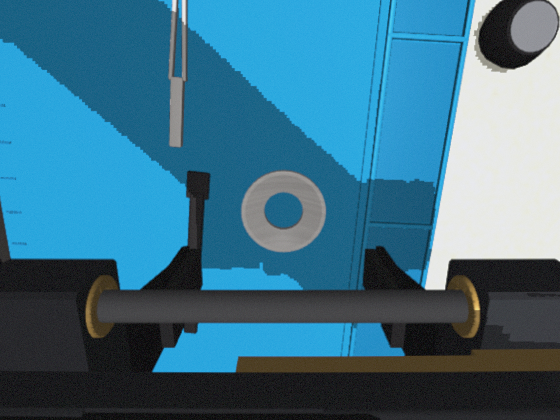

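The pry tool head at (198,185) is close to where the left finger would come down. I'll yaw the gripper 30° so that finger stays clear of it.

Request:
carry_out(steps=[[[-0.14,-0.01,0,0,0,-1,0.92],[-0.14,-0.01,0,0,0,-2,0.92],[-0.14,-0.01,0,0,0,-3,0.92],[-0.14,-0.01,0.3,0,0,-4,0.92],[-0.14,-0.01,0.8,0,0,-5,0.92],[-0.14,-0.01,1.6,0,0,-5,0.92],[-0.14,-0.01,2.2,0,0,-5,0.92],[-0.14,-0.01,2.6,0,0,-5,0.92],[-0.14,-0.01,2.6,0,0,-5,0.92],[-0.14,-0.01,2.6,0,0,-5,0.92]]])

```text
clock: 16.72
tool_pos: [0.604, -0.2527, 0.0161]
ee_rot: [-3.141, -0.001, 2.145]
contact_force: [-0.1, -0.8, 1.1]
grip_width: 0.0801
finger_force: 0.0
```

```bash
python3 -c "
from h import *
stt();print(go(.6044,-.2525,.0085))"
```

```text
16.72 [ 0.604  -0.2527  0.0161] [-3.141e+00 -1.000e-03  2.145e+00] q [-0.21  0.62  0.73  1.68 -0.48  1.02  1.26] F [-0.1 -0.8  1.1] w 0.0801 0.0
[-0.002, 0.012, 0.189, -0.01, -0.01, 0.0]
```

Request:
carry_out(steps=[[[0,0,0.19,0,0,0,0.92],[0,0,0.19,0,0,0,0.92],[0,0,0.19,0,0,0,0.6],[0,0,0.19,0,0,0,0.6],[0,0,0.19,0,0,0,0.6],[0,0,0.19,0,0,0,0.6],[0,0,-0.5,0,0,0,0.6],[0,0,-1.4,0,0,0,0.6],[0,0,-2.3,0,0,0,0.6],[0,0,-2.6,0,0,0,0.6],[0,0,-2.6,0,0,0,0.6]]])

```text
clock: 17.63
tool_pos: [0.6058, -0.2553, 0.1241]
ee_rot: [3.138, 0.004, 2.144]
contact_force: [0.1, 0.5, -1.2]
grip_width: 0.0643
finger_force: 15.0
```

```bash
python3 -c "
from h import *
stt();print(go(.478,.0857,.125,1.62))"
```

```text
17.63 [ 0.6058 -0.2553  0.1241] [3.138 0.004 2.144] q [-0.26  0.51  0.8   1.6  -0.39  1.19  1.2 ] F [ 0.1  0.5 -1.2] w 0.0643 15.0
[8.897, 1.935, -0.054, 0.05, 0.03, 5.0]
```

Request:
carry_out(steps=[[[0.8,0.2,0,0,0,0.5,0.6],[1.7,0.4,0,0,0,1,0.6],[2.6,0.6,0,0,0,1.6,0.6],[3.5,0.8,0,0,0,2.2,0.6],[4.4,1,0,0,0,2.8,0.6],[5.3,1.2,0,0,0,3.4,0.6],[6.2,1.4,0,0,0,4,0.6],[7.1,1.6,0,0,0,4.6,0.6],[8,1.8,0,0,0,5,0.6],[8.9,1.94,0,0,0,5,0.6],[8.9,1.94,0,0,0,5,0.6],[8.9,1.94,0,0,0,5,0.6]]])

```text
clock: 18.63
tool_pos: [0.4747, 0.0896, 0.1191]
ee_rot: [-3.14, -0.0, 1.626]
contact_force: [-0.5, -0.3, -1.1]
grip_width: 0.0643
finger_force: 15.0
```

```bash
python3 -c "
from h import *
held(.004);stt();print(go(.478,.0857,.0605,1.62))"
```

```text
held 7351 [-0.0337 -0.0137 -0.0038] [0.0314 0.0343 0.0069] [-0.0012  0.0012] 0.03324376046657562
tip 613 [0.47669887 0.08426346 0.07999035]
18.68 [0.4754 0.0878 0.1194] [-3.141  0.     1.623] q [-1.13  0.09  0.91  2.02 -0.08  1.07 -0.13] F [ 0.7 -0.8 -1.7] w 0.0648 15.0
[-0.055, 0.063, 1.472, -0.01, 0.0, 0.03]
```

Request:
carry_out(steps=[[[-0.06,0.06,0,0,0,0,0.6],[-0.06,0.06,0.5,0,0,0,0.6],[-0.06,0.06,0.9,0,0,0,0.6],[-0.06,0.06,1.2,0,0,0,0.6],[-0.06,0.06,1.44,0,0,0,0.6],[-0.06,0.06,1.44,0,0,0,0.6],[-0.06,0.06,1.44,0,0,0,0.6]]])

```text
clock: 19.27
tool_pos: [0.4789, 0.0839, 0.0624]
ee_rot: [-3.141, 0.001, 1.619]
contact_force: [-0.5, 0.2, -0.8]
grip_width: 0.0646
finger_force: 15.0
```

```bash
python3 -c "
from h import *
stt();print(go(.478,.0845,.0605,1.62))"
```

```text
19.27 [0.4789 0.0839 0.0624] [-3.141e+00  1.000e-03  1.619e+00] q [-1.07  0.21  0.89  2.07 -0.2   0.95 -0.02] F [-0.5  0.2 -0.8] w 0.0646 15.0
[0.016, -0.021, 0.047, -0.01, 0.01, -0.01]
```

Request:
carry_out(steps=[[[0,0,0.05,0,0,0,0.6],[0,0,0.05,0,0,0,0.95],[0,0,0.05,0,0,0,0.95],[0,0,0.05,0,0,0,0.95],[0,0,0.05,0,0,0,0.95],[0,0,-0.9,0,0,0,0.95],[0,0,-1.8,0,0,0,0.95],[0,0,-2.7,0,0,0,0.95],[-0.5,0,-3.6,0,0,0,0.95],[-1,0,-4,0,0,0,0.95],[-1,0,-4,0,0,0,0.95],[-1,0,-4,0,0,0,0.95]]])

```text
clock: 20.27
tool_pos: [0.4813, 0.0443, 0.2235]
ee_rot: [3.139, -0.002, 1.619]
contact_force: [-0.0, 0.2, -0.2]
grip_width: 0.0827
finger_force: 0.0
```

Run:
```python
from h import *
stt()
p,W,m,T=shot('wrist');cv2.imwrite('pics/w6.png',p)
r=np.hypot(W[...,0]-.4768,W[...,1]-.0857)
for a in np.arange(.0,.042,.004):
    q=W[(r>=a)&(r<a+.004)];print(round(a,3),len(q),np.round(np.percentile(q[:,2],[10,50,90]),4))
k=(r>.026)&(r<.033)
ang=np.degrees(np.arctan2(W[...,1]-.0857,W[...,0]-.4768))
print([(a,round(float(np.median(W[k&(abs(ang-a)<20)][:,2])),4)) for a in range(-150,180,50)])
p,W,m,T=shot('top');cv2.imwrite('pics/top1.png',p);np.save('top1.npy',W)
k=(W[...,2]>.175)&(np.hypot(W[...,0]-.625,W[...,1]-.206)<.06);q=W[k];print('pin',len(q),q.mean(0),q[:,2].max())
```

```text
20.27 [0.4813 0.0443 0.2235] [ 3.139e+00 -2.000e-03  1.619e+00] q [-1.15 -0.08  0.94  1.89  0.07  1.29 -0.18] F [-0.   0.2 -0.2] w 0.0827 0.0
0.0 70 [0.0793 0.0802 0.0811]
0.004 212 [0.0792 0.0802 0.0811]
0.008 1480 [0.0775 0.3088 0.311 ]
0.012 2593 [0.073  0.3106 0.3298]
0.016 8897 [0.3091 0.3291 0.3357]
0.02 5624 [0.0641 0.3273 0.3354]
0.024 5138 [0.0651 0.3263 0.3354]
0.028 5049 [0.066  0.3238 0.3354]
0.032 4364 [0.0668 0.3273 0.3355]
0.036 4410 [0.0208 0.3271 0.3356]
0.04 4652 [0.0202 0.3228 0.3356]
[(-150, 0.3292), (-100, 0.0658), (-50, 0.329), (0, 0.3089), (50, 0.0656), (100, 0.0656), (150, 0.0659)]
pin 38 [0.62125143 0.20503675 0.18968588] 0.195303683791757
```

View pics/w6.png

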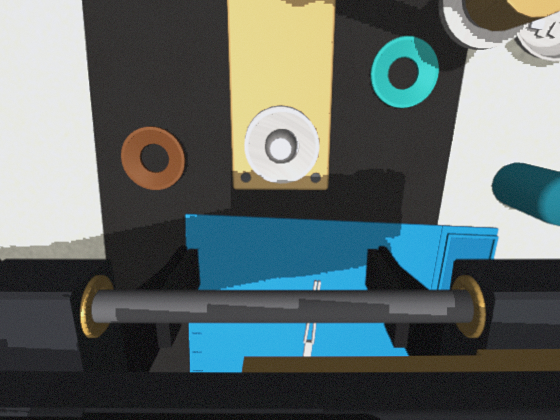

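The pack stands flat, centred at (282,147) in the wrist view, with its top at z = 0.066 all round (expected 0.066). Next is the swing pin, near (0.621,0.205).

```bash
python3 -c "
from h import *
stt();print(go(.622,.205,.26,2.885))"
```

```text
20.37 [0.4802 0.0455 0.2219] [-3.141 -0.     1.621] q [-1.15 -0.08  0.94  1.89  0.06  1.29 -0.18] F [-0.3 -0.1 -0.6] w 0.0831 0.0
[3.806, 3.739, -0.955, -0.0, -0.01, -12.07]
```

Request:
carry_out(steps=[[[0,0.3,-0.5,0,0,-1,0.9],[0.2,0.8,-0.95,0,0,-2,0.8],[0.6,1.3,-0.95,0,0,-3,0.7],[1,1.8,-0.95,0,0,-4,0.6],[1.4,2.3,-0.95,0,0,-5,0.6],[1.9,2.8,-0.95,0,0,-6,0.6],[2.4,3.3,-0.95,0,0,-7,0.6],[2.9,3.7,-0.95,0,0,-8,0.6],[3.4,3.74,-0.95,0,0,-9,0.6],[3.8,3.74,-0.95,0,0,-10,0.6],[3.8,3.74,-0.95,0,0,-11,0.6],[3.8,3.74,-0.95,0,0,-12,0.6]]])

```text
clock: 21.37
tool_pos: [0.6216, 0.2067, 0.2577]
ee_rot: [-3.139, -0.003, 2.885]
contact_force: [-0.5, -0.7, 0.2]
grip_width: 0.0527
finger_force: 0.0
```

Run:
```python
from h import *
stt();p,W,m,T=shot('wrist');cv2.imwrite('pics/w7.png',p);stt()
r=np.hypot(W[...,0]-.622,W[...,1]-.205)
q=W[(r<.03)&(W[...,2]>.175)&(W[...,2]<.21)];print(len(q),q.mean(0),q.max(0)); t=q[q[:,2]>np.percentile(q[:,2],95)-.003]
print(len(t),t.mean(0),cv2.minEnclosingCircle(t[:,:2].astype(np.float32)))
q=W[(r<.028)&(r>.014)&(W[...,2]>.1)&(W[...,2]<.18)];print('arm top',np.percentile(q[:,2],[10,50,90]))
k=(W[...,2]>.18)&(np.hypot(W[...,0]-.466,W[...,1]-.246)<.07);q=W[k];print('tee',len(q), q.mean(0) if len(q) else 0)
```

```text
21.37 [0.6216 0.2067 0.2577] [-3.139e+00 -3.000e-03  2.885e+00] q [-0.94  0.4   0.77  1.42 -0.28  1.43  1.14] F [-0.5 -0.7  0.2] w 0.0527 0.0
21.42 [0.6218 0.2055 0.2581] [-3.139e+00 -2.000e-03  2.892e+00] q [-0.94  0.4   0.77  1.42 -0.27  1.43  1.14] F [0.6 0.6 0. ] w 0.0523 0.0
536 [0.622891   0.20554669 0.1890557 ] [0.63212806 0.21279128 0.19350766]
397 [0.62425928 0.20514079 0.19142342] ((0.6246907711029053, 0.20503908395767212), 0.008169199340045452)
arm top [0.14155974 0.15142293 0.15240448]
tee 2058 [0.51513499 0.24218705 0.21484811]
```

View pics/w7.png

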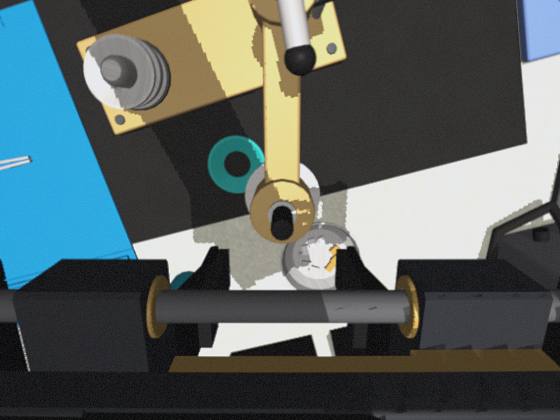

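The pin top is at (282,222), which is (0.6245,0.205,0.1915). I'll descend and grip it.

Run:
```python
from h import *
stt();print(go(.6245,.205,.163,2.888))
```

```text
21.42 [0.6218 0.2055 0.2581] [-3.139e+00 -2.000e-03  2.892e+00] q [-0.94  0.4   0.77  1.42 -0.27  1.43  1.14] F [0.6 0.6 0. ] w 0.0523 0.0
[-0.074, 0.01, 2.377, -0.03, -0.02, 0.03]
```

Request:
carry_out(steps=[[[-0.07,0.01,0.8,0,0,0,0.6],[-0.07,0.01,1.6,0,0,0,0.6],[-0.07,0.01,2.2,0,0,0,0.6],[-0.07,0.01,2.37,0,0,0,0.6],[-0.07,0.01,2.37,0,0,0,0.1],[-0.07,0.01,2.37,0,0,0,0.1],[-0.07,0.01,2.37,0,0,0,0.1],[-0.07,0.01,2.37,0,0,0,0.1],[-0.07,0.01,2.37,0,0,0,0.1],[-0.07,0.01,2.37,0,0,0,0.1]]], force=8)

```text
clock: 22.25
tool_pos: [0.6258, 0.204, 0.1666]
ee_rot: [3.141, 0.001, 2.877]
contact_force: [0.3, 0.5, -0.0]
grip_width: 0.0203
finger_force: 0.0
```

```bash
cat >> h.py <<'E'
def arc(c,degs,st=None):
    # rows turning clockwise (from above) about world point c, relative to current pose
    st=st or env.state();R0=R.from_euler('xyz',st['ee_rot']);t=st['tool_pos']
    for d in degs:
        Rz=R.from_euler('z',-d,degrees=True);n=np.array([*c,t[2]]);n=n+Rz.apply(t-n)
        s=R0.inv().apply(n-t)/.04;print([round(float(v),2) for v in s[:2]]+[0,0,0,round(d/6,2)])
E
python3 - <<'E'
from h import *
stt();arc((.4685,.2455),np.arange(6,73,6))
E
```

```text
22.25 [0.6258 0.204  0.1666] [3.141e+00 1.000e-03 2.877e+00] q [-0.93  0.46  0.74  1.55 -0.32  1.26  1.17] F [ 0.3  0.5 -0. ] w 0.0203 0.0
[0.02, -0.43, 0, 0, 0, np.float64(1.0)]
[0.08, -0.85, 0, 0, 0, np.float64(2.0)]
[0.19, -1.26, 0, 0, 0, np.float64(3.0)]
[0.34, -1.66, 0, 0, 0, np.float64(4.0)]
[0.53, -2.04, 0, 0, 0, np.float64(5.0)]
[0.76, -2.4, 0, 0, 0, np.float64(6.0)]
[1.03, -2.73, 0, 0, 0, np.float64(7.0)]
[1.33, -3.03, 0, 0, 0, np.float64(8.0)]
[1.66, -3.3, 0, 0, 0, np.float64(9.0)]
[2.01, -3.54, 0, 0, 0, np.float64(10.0)]
[2.39, -3.73, 0, 0, 0, np.float64(11.0)]
[2.79, -3.89, 0, 0, 0, np.float64(12.0)]
```

Request:
carry_out(steps=[[[0,0,0,0,0,0,0.1],[0,0,0,0,0,0,0.1],[0.02,-0.43,0,0,0,1,0.1],[0.08,-0.85,0,0,0,2,0.1],[0.19,-1.26,0,0,0,3,0.1],[0.34,-1.66,0,0,0,4,0.1],[0.53,-2.04,0,0,0,5,0.1],[0.76,-2.4,0,0,0,6,0.1],[1.03,-2.73,0,0,0,7,0.1],[1.33,-3.03,0,0,0,8,0.1],[1.66,-3.3,0,0,0,9,0.1],[2.01,-3.54,0,0,0,10,0.1]]])

```text
clock: 23.25
tool_pos: [0.5101, 0.0899, 0.1658]
ee_rot: [3.141, -0.003, 1.826]
contact_force: [-2.1, 9.8, 6.8]
grip_width: 0.0157
finger_force: 8.0
```

Run:
```python
from h import *
stt();arc((.4685,.2455),np.arange(3,25,3))
```

```text
23.25 [0.5101 0.0899 0.1658] [ 3.141e+00 -3.000e-03  1.826e+00] q [-1.24  0.15  1.08  1.9  -0.15  1.18  0.15] F [-2.1  9.8  6.8] w 0.0157 8.0
[0.0, -0.21, 0, 0, 0, np.float64(0.5)]
[0.02, -0.42, 0, 0, 0, np.float64(1.0)]
[0.05, -0.63, 0, 0, 0, np.float64(1.5)]
[0.08, -0.84, 0, 0, 0, np.float64(2.0)]
[0.13, -1.04, 0, 0, 0, np.float64(2.5)]
[0.19, -1.25, 0, 0, 0, np.float64(3.0)]
[0.26, -1.45, 0, 0, 0, np.float64(3.5)]
[0.34, -1.64, 0, 0, 0, np.float64(4.0)]
```

Request:
carry_out(steps=[[[0,-0.21,0,0,0,0.5,0.1],[0.02,-0.42,0,0,0,1,0.1],[0.05,-0.63,0,0,0,1.5,0.1],[0.07,-0.77,0,0,0,1.9,0.1],[0.07,-0.77,0,0,0,1.9,0.1]]])

```text
clock: 23.67
tool_pos: [0.4792, 0.0849, 0.1659]
ee_rot: [-3.141, -0.004, 1.63]
contact_force: [-1.0, 4.1, -0.8]
grip_width: 0.0158
finger_force: 8.0
```

Run:
```python
from h import *
stt();arc((.4685,.2455),np.arange(1,6,1))
```

```text
23.67 [0.4792 0.0849 0.1659] [-3.141 -0.004  1.63 ] q [-1.34  0.01  1.11  1.97 -0.02  1.17 -0.16] F [-1.   4.1 -0.8] w 0.0158 8.0
[0.0, -0.07, 0, 0, 0, np.float64(0.17)]
[0.0, -0.14, 0, 0, 0, np.float64(0.33)]
[0.0, -0.21, 0, 0, 0, np.float64(0.5)]
[0.01, -0.28, 0, 0, 0, np.float64(0.67)]
[0.01, -0.35, 0, 0, 0, np.float64(0.83)]
```

Request:
carry_out(steps=[[[0,-0.05,0,0,0,0.1,0.1],[0,-0.1,0,0,0,0.2,0.1],[0,-0.1,0,0,0,0.2,0.1],[0,-0.1,0,0,0,0.2,0.1]]])

```text
clock: 24.0
tool_pos: [0.4777, 0.0844, 0.1662]
ee_rot: [3.138, -0.003, 1.611]
contact_force: [7.2, 6.5, -6.8]
grip_width: 0.0154
finger_force: 8.0
```

Request:
carry_out(steps=[[[0,0.02,0,0,0,0,0.1],[0,0.02,0,0,0,0,0.45],[0,0.02,0,0,0,0,0.5],[0,0.02,-0.4,0,0,0,0.5],[0,0.02,-1.2,0,0,0,0.5],[0,0.02,-2,0,0,0,0.5],[0,0.02,-2.5,0,0,0,0.5],[0,0.02,-2.5,0,0,0,0.5],[0,0.02,-2.5,0,0,0,0.5]]])

```text
clock: 24.75
tool_pos: [0.4775, 0.0825, 0.2663]
ee_rot: [3.14, -0.001, 1.609]
contact_force: [1.2, -0.6, -0.2]
grip_width: 0.0432
finger_force: 0.0
```

Run:
```python
from h import *
stt();p,W,m,T=shot('wrist');cv2.imwrite('pics/w8.png',p)
k=(W[...,2]>.18)&(W[...,2]<.235)&(np.hypot(W[...,0]-.4685,W[...,1]-.2455)<.075);q=W[k]
h=q[np.hypot(q[:,0]-.4685,q[:,1]-.2455)<.019];print('hub',len(h),h.mean(0),cv2.minEnclosingCircle(h[h[:,2]>.213][:,:2].astype(np.float32)))
b=q[np.hypot(q[:,0]-.4685,q[:,1]-.2455)>.022];v,s,vt=np.linalg.svd(b[:,:2]-b[:,:2].mean(0));print('bar',len(b),b.mean(0),b.min(0),b.max(0),np.degrees(np.arctan2(vt[0][1],vt[0][0])),np.percentile(b[:,2],[50,95]))
for x in (.42,.43,.505,.515):
    c=b[abs(b[:,0]-x)<.005]; 
    if len(c): print(x,len(c),c.mean(0),c[:,2].max())
r=np.hypot(W[...,0]-.477,W[...,1]-.0857);t=W[(r<.02)&(W[...,2]>.185)&(W[...,2]<.2)];print('pin',len(t),t.mean(0) if len(t) else 0)
p,W,m,T=shot('side');cv2.imwrite('pics/side3.png',p);np.save('side3.npy',W)
cv2.imwrite('pics/side3c.png',cv2.resize(p[130:280,190:330],(560,600)))
```

```text
24.75 [0.4775 0.0825 0.2663] [ 3.140e+00 -1.000e-03  1.609e+00] q [-1.37 -0.15  1.03  1.82  0.13  1.39 -0.33] F [ 1.2 -0.6 -0.2] w 0.0432 0.0
hub 0 [nan nan nan] ((0.0, 0.0), 0.0)<stdin>:4: RuntimeWarning: Mean of empty slice.
  ret = um.true_divide(
<stdin>:5: RuntimeWarning: Mean of empty slice.
Traceback (most recent call last):
ValueError: zero-size array to reduction operation minimum which has no identity
```

View pics/w8.png

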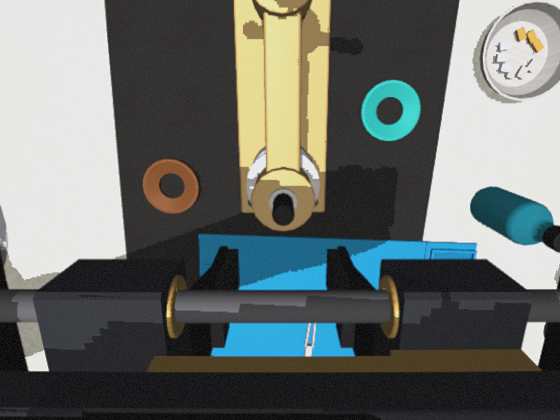

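The arm is now over the pack, with the pin at (283,207). Next I'll get the T-handle bar pose from the fixed cameras.

Run:
```python
from h import *
def an(W,n):
    k=(W[...,2]>.2)&(W[...,2]<.235)&(np.hypot(W[...,0]-.4685,W[...,1]-.2455)<.075);q=W[k]
    r=np.hypot(q[:,0]-.4685,q[:,1]-.2455);b=q[(r>.022)]
    if len(b)<20: print(n,len(b));return
    v,s,vt=np.linalg.svd(b[:,:2]-b[:,:2].mean(0));e=vt[0];pr=b[:,:2]@e
    print(n,len(b),'mid',b[:,:2].mean(0),'ext mid',(pr.min()+pr.max())/2,np.ptp(pr),'e',e,np.degrees(np.arctan2(e[1],e[0])),np.median(b[:,2]))
an(np.load('top0.npy'),'top0');an(np.load('top1.npy'),'top1')
p,W,m,T=shot('side');cv2.imwrite('pics/side3.png',p);an(W,'side')
cv2.imwrite('pics/side3c.png',cv2.resize(p[130:280,190:330],(560,600)))
print(go(.5135,.245,.28,3.1))
```

```text
top0 218 mid [0.467081   0.24561291] ext mid -0.45213791238059353 0.12552830461269032 e [-0.99796003  0.06384175] 176.33964800583547 0.2152288798468197
top1 217 mid [0.46657741 0.24562016] ext mid -0.45197046441328637 0.12534156305248878 e [-0.99791763  0.06450123] 176.30178414104378 0.2151956743630219
side 14
[4.028, 1.079, -0.383, -0.01, -0.0, -14.23]
```

View pics/side3c.png

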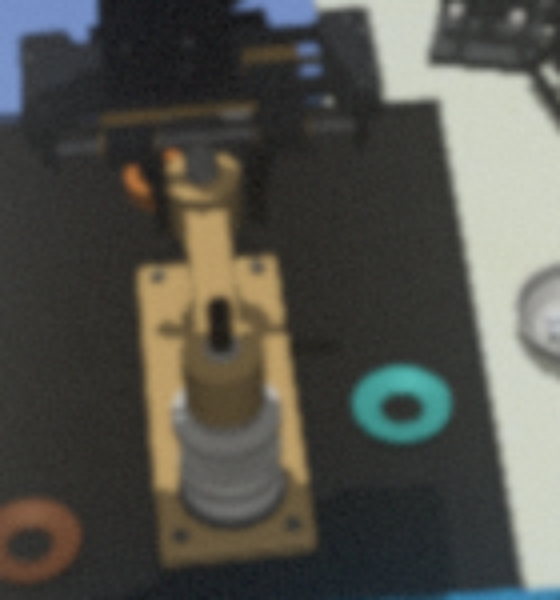

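The side view shows the foot over the pack, with the arm pointing at the arbor. The bar lies at -3.7° through (0.468,0.2455). I'll move to its +x end.

Request:
carry_out(steps=[[[0.3,0,-0.3,0,0,-1.15,0.5],[0.7,0.1,-0.38,0,0,-2.3,0.5],[1.1,0.2,-0.38,0,0,-3.4,0.5],[1.5,0.4,-0.38,0,0,-4.5,0.5],[1.9,0.5,-0.38,0,0,-5.6,0.5],[2.3,0.6,-0.38,0,0,-6.7,0.5],[2.7,0.7,-0.38,0,0,-7.8,0.5],[3.1,0.8,-0.38,0,0,-8.9,0.5],[3.5,0.9,-0.38,0,0,-10,0.5],[3.97,1.06,-0.38,0,0,-11.1,0.5],[3.97,1.06,-0.38,0,0,-12.2,0.5],[3.97,1.06,-0.38,0,0,-13.3,0.5]]])

```text
clock: 25.85
tool_pos: [0.5127, 0.2438, 0.2789]
ee_rot: [-3.138, -0.001, 3.009]
contact_force: [-0.5, -0.7, -0.1]
grip_width: 0.0432
finger_force: 0.0
```

Run:
```python
from h import *
stt();print(go(.5129,.2426,.192,3.077))
```

```text
25.85 [0.5127 0.2438 0.2789] [-3.138e+00 -1.000e-03  3.009e+00] q [-1.38  0.2   1.    1.62 -0.17  1.42  1.08] F [-0.5 -0.7 -0.1] w 0.0432 0.0
[-0.011, -0.019, 2.171, -0.04, -0.01, -0.65]
```

Request:
carry_out(steps=[[[0,-0.02,0.5,0,0,-0.65,0.5],[0,-0.02,1.3,0,0,-0.65,0.5],[0,-0.02,2,0,0,-0.65,0.4],[0,-0.02,2.15,0,0,-0.65,0.3],[0,-0.02,2.15,0,0,-0.65,0.05],[0,-0.02,2.15,0,0,-0.65,0.05],[0,-0.02,2.15,0,0,-0.65,0.05],[0,-0.02,2.15,0,0,-0.65,0.05],[0,-0.02,2.15,0,0,-0.65,0.05],[0,-0.02,2.15,0,0,-0.65,0.05]]], force=10)

```text
clock: 26.68
tool_pos: [0.5141, 0.2426, 0.1961]
ee_rot: [3.14, 0.002, 3.071]
contact_force: [1.8, -0.2, 4.4]
grip_width: 0.0149
finger_force: 9.4
```

Run:
```python
from h import *
stt();arc((.468,.2455),np.arange(6,79,6))
```

```text
26.68 [0.5141 0.2426 0.1961] [3.140e+00 2.000e-03 3.071e+00] q [-1.34  0.26  0.97  1.74 -0.22  1.26  1.19] F [ 1.8 -0.2  4.4] w 0.0149 9.4
[0.01, -0.12, 0, 0, 0, np.float64(1.0)]
[0.02, -0.24, 0, 0, 0, np.float64(2.0)]
[0.05, -0.36, 0, 0, 0, np.float64(3.0)]
[0.1, -0.47, 0, 0, 0, np.float64(4.0)]
[0.15, -0.58, 0, 0, 0, np.float64(5.0)]
[0.21, -0.68, 0, 0, 0, np.float64(6.0)]
[0.29, -0.77, 0, 0, 0, np.float64(7.0)]
[0.37, -0.86, 0, 0, 0, np.float64(8.0)]
[0.47, -0.94, 0, 0, 0, np.float64(9.0)]
[0.57, -1.0, 0, 0, 0, np.float64(10.0)]
[0.68, -1.06, 0, 0, 0, np.float64(11.0)]
[0.79, -1.1, 0, 0, 0, np.float64(12.0)]
[0.9, -1.14, 0, 0, 0, np.float64(13.0)]
```

Request:
carry_out(steps=[[[0.01,-0.12,0,0,0,1,0.05],[0.025,-0.235,0,0,0,2,0.05],[0.055,-0.35,0,0,0,3,0.05],[0.1,-0.46,0,0,0,4,0.05],[0.15,-0.56,0,0,0,5,0.05],[0.215,-0.66,0,0,0,6,0.05],[0.29,-0.75,0,0,0,7,0.05],[0.37,-0.835,0,0,0,8,0.05],[0.465,-0.91,0,0,0,9,0.05],[0.56,-0.975,0,0,0,10,0.05],[0.665,-1.03,0,0,0,11,0.05],[0.775,-1.07,0,0,0,12,0.05]]])

```text
clock: 27.68
tool_pos: [0.48, 0.2033, 0.196]
ee_rot: [3.139, -0.002, 1.81]
contact_force: [2.2, 5.5, 4.7]
grip_width: 0.0147
finger_force: 10.3
```

Run:
```python
from h import *
stt()
```

```text
27.68 [0.48   0.2033 0.196 ] [ 3.139e+00 -2.000e-03  1.810e+00] q [-1.65  0.18  1.3   1.86 -0.18  1.24 -0.05] F [2.2 5.5 4.7] w 0.0147 10.3
```

Request:
carry_out(steps=[[[0.01,-0.12,0,0,0,1,0.05],[0.025,-0.235,0,0,0,2,0.05]]])

```text
clock: 27.85
tool_pos: [0.4708, 0.2024, 0.1961]
ee_rot: [3.139, -0.003, 1.6]
contact_force: [4.0, 6.9, 3.5]
grip_width: 0.015
finger_force: 10.7
```

Run:
```python
from h import *
stt();print(env.state()['joint_pos'])
```

```text
27.85 [0.4708 0.2024 0.1961] [ 3.139e+00 -3.000e-03  1.600e+00] q [-1.71  0.13  1.33  1.88 -0.14  1.23 -0.31] F [4.  6.9 3.5] w 0.015 10.7
[-1.71248801  0.12944221  1.33354873  1.87710456 -0.13536957  1.23299428
 -0.30671416]
```

Request:
carry_out(steps=[[[0.01,-0.12,0,0,0,1,0.05],[0.025,-0.235,0,0,0,2,0.05]]])

```text
clock: 28.02
tool_pos: [0.4616, 0.2034, 0.1961]
ee_rot: [3.139, -0.004, 1.391]
contact_force: [4.7, 9.2, 3.2]
grip_width: 0.0151
finger_force: 10.9
```

Run:
```python
from h import *
stt();print(env.state()['joint_pos'])
```

```text
28.02 [0.4616 0.2034 0.1961] [ 3.139 -0.004  1.391] q [-1.78  0.06  1.35  1.9  -0.07  1.23 -0.59] F [4.7 9.2 3.2] w 0.0151 10.9
[-1.7762089   0.06164324  1.34644897  1.89521295 -0.06584666  1.22855365
 -0.58829436]
```

Request:
carry_out(steps=[[[0.01,-0.12,0,0,0,1,0.05],[0.025,-0.235,0,0,0,2,0.05],[0.055,-0.35,0,0,0,3,0.05],[0.1,-0.46,0,0,0,4,0.05]]])

```text
clock: 28.35
tool_pos: [0.445, 0.211, 0.1964]
ee_rot: [3.141, -0.008, 0.972]
contact_force: [11.8, 8.6, -5.1]
grip_width: 0.0149
finger_force: 11.5
```

Run:
```python
from h import *
stt();print(env.state()['joint_pos'])
```

```text
28.35 [0.445  0.211  0.1964] [ 3.141 -0.008  0.972] q [-1.83 -0.07  1.28  1.92  0.07  1.23 -1.16] F [11.8  8.6 -5.1] w 0.0149 11.5
[-1.82546333 -0.07055705  1.28303237  1.92200303  0.06921212  1.23262775
 -1.16439057]
```

Request:
carry_out(steps=[[[0.03,-0.12,0,0,0,1,0.05],[0.065,-0.235,0,0,0,2,0.05],[0.105,-0.35,0,0,0,3,0.05],[0.15,-0.46,0,0,0,4,0.05],[0.2,-0.56,0,0,0,5,0.05],[0.265,-0.66,0,0,0,6,0.05]]])

```text
clock: 28.85
tool_pos: [0.4298, 0.2324, 0.1963]
ee_rot: [-3.141, -0.006, 0.342]
contact_force: [12.3, 0.4, -1.7]
grip_width: 0.0148
finger_force: 11.2
```

Run:
```python
from h import *
stt()
```

```text
28.85 [0.4298 0.2324 0.1963] [-3.141 -0.006  0.342] q [-1.76 -0.06  1.16  1.93  0.06  1.23 -1.85] F [12.3  0.4 -1.7] w 0.0148 11.2
```

Request:
carry_out(steps=[[[0.03,-0.12,0,0,0,1,0.05],[0.065,-0.235,0,0,0,2,0.05],[0.105,-0.35,0,0,0,3,0.05],[0.15,-0.46,0,0,0,4,0.05],[0.15,-0.46,0,0,0,4,0.05],[0.15,-0.46,0,0,0,4,0.5],[0.15,-0.46,0,0,0,4,0.5],[0.15,-0.46,0,0,0,4,0.5],[0.15,-0.46,-1,0,0,4,0.5],[0.15,-0.46,-1.3,0,0,4,0.5]]])

```text
clock: 29.68
tool_pos: [0.4271, 0.251, 0.2496]
ee_rot: [-3.141, -0.001, -0.072]
contact_force: [0.2, 0.5, 1.0]
grip_width: 0.0395
finger_force: 0.0
```

Run:
```python
from h import *
stt()
p,W,m,T=shot('wrist')
k=(W[...,2]>.2)&(W[...,2]<.235)&(np.hypot(W[...,0]-.468,W[...,1]-.2455)<.075);q=W[k]
if len(q):
  r=np.hypot(q[:,0]-.468,q[:,1]-.2455);b=q[r>.022]
  print(len(q),len(b),q.min(0),q.max(0))
# return: rotate ccw back about the screw by steps
st=env.state();R0=R.from_euler('xyz',st['ee_rot'])
for f in (6,12,18,24,26):
    yaw=st['ee_rot'][2]+np.radians(f*7)
    x=.468-.045*np.cos(yaw);y=.2455-.045*np.sin(yaw)
    print(f,go(x,y,st['tool_pos'][2],yaw))
print('fin',go(.468-.045*np.cos(3.071),.2455-.045*np.sin(3.071),.248,3.071))
```

```text
29.68 [0.4271 0.251  0.2496] [-3.141e+00 -1.000e-03 -7.200e-02] q [-1.77 -0.09  1.11  1.83  0.09  1.35 -2.32] F [0.2 0.5 1. ] w 0.0395 0.0
7224 3814 [0.40725971 0.22874807 0.20040437] [0.53305764 0.26190998 0.22225815]
6 [0.181, 0.841, -0.003, -0.03, -0.03, -7.0]
12 [0.9, 1.207, -0.003, -0.02, -0.04, -14.0]
18 [1.679, 0.999, -0.001, -0.0, -0.05, -21.0]
24 [2.118, 0.322, 0.003, 0.02, -0.05, -28.0]
26 [2.142, 0.049, 0.004, -0.03, 0.05, 29.67]
fin [2.142, 0.088, 0.071, -0.03, 0.05, 29.99]
```

Request:
carry_out(steps=[[[0.1,0,0,0,0,-1.15,0.5],[0.2,0,0,0,0,-2.3,0.5],[0.3,0,0,0,0,-3.45,0.5],[0.4,0,0,0,0,-4.6,0.5],[0.5,0,0,0,0,-5.75,0.5],[0.6,0,0,0,0,-6.9,0.5],[0.7,0,0,0,0,-8.05,0.5],[0.8,0,0,0,0,-9.2,0.5],[0.9,0,0,0,0,-10.35,0.5],[1,0,0,0,0,-11.5,0.5],[1.1,0,0,0,0,-12.65,0.5],[1.2,0,0,0,0,-13.8,0.5]]])

```text
clock: 30.73
tool_pos: [0.4739, 0.2479, 0.2463]
ee_rot: [-3.14, 0.001, 1.381]
contact_force: [0.1, 0.0, -0.4]
grip_width: 0.0432
finger_force: 0.0
```

Run:
```python
from h import *
stt();print('fin',go(.468-.045*np.cos(3.071),.2455-.045*np.sin(3.071),.248,3.071))
```

```text
30.73 [0.4739 0.2479 0.2463] [-3.140e+00  1.000e-03  1.381e+00] q [-1.63  0.13  1.17  1.75 -0.13  1.34 -0.62] F [ 0.1  0.  -0.4] w 0.0432 0.0
fin [0.048, 0.983, -0.043, -0.01, -0.01, -16.14]
```

Request:
carry_out(steps=[[[0,0.1,0,0,0,-1.15,0.5],[0,0.2,0,0,0,-2.3,0.5],[0,0.3,0,0,0,-3.45,0.5],[0,0.4,0,0,0,-4.6,0.5],[0,0.5,0,0,0,-5.75,0.5],[0,0.6,0,0,0,-6.9,0.5],[0,0.7,0,0,0,-8.05,0.5],[0,0.8,0,0,0,-9.2,0.5],[0,0.9,0,0,0,-10.35,0.5],[0.05,0.98,0,0,0,-11.5,0.5],[0.05,0.98,0,0,0,-12.65,0.5],[0.05,0.98,0,0,0,-13.8,0.5]]])

```text
clock: 31.73
tool_pos: [0.5128, 0.2421, 0.2463]
ee_rot: [-3.141, -0.001, 2.825]
contact_force: [0.4, 1.3, 0.2]
grip_width: 0.0437
finger_force: 0.0
```

Run:
```python
from h import *
stt();print('fin',go(.5135,.2425,.194,3.071))
p,W,m,T=shot('wrist')
k=(W[...,2]>.2)&(W[...,2]<.235)&(np.hypot(W[...,0]-.468,W[...,1]-.2455)<.075);q=W[k]
r=np.hypot(q[:,0]-.468,q[:,1]-.2455);b=q[r>.022];v,s,vt=np.linalg.svd(b[:,:2]-b[:,:2].mean(0));print(len(b),b.mean(0),np.degrees(np.arctan2(vt[0][1],vt[0][0])))
```

```text
31.73 [0.5128 0.2421 0.2463] [-3.141e+00 -1.000e-03  2.825e+00] q [-1.32  0.2   0.93  1.67 -0.17  1.35  0.89] F [0.4 1.3 0.2] w 0.0437 0.0
fin [-0.016, 0.016, 1.308, -0.01, -0.01, -2.35]
3864 [0.46243559 0.24699717 0.21491216] -7.089624038817173
```

Request:
carry_out(steps=[[[-0.01,0.01,0,0,0,-1.15,0.5],[-0.01,0.01,0,0,0,-2.3,0.5],[-0.01,0.01,0.6,0,0,-2.3,0.5],[-0.01,0.01,1.2,0,0,-2.3,0.45],[-0.01,0.01,1.3,0,0,-2.3,0.3],[-0.01,0.01,1.3,0,0,-2.3,0.05],[-0.01,0.01,1.3,0,0,-2.3,0.05],[-0.01,0.01,1.3,0,0,-2.3,0.05],[-0.01,0.01,1.3,0,0,-2.3,0.05],[-0.01,0.01,1.3,0,0,-2.3,0.05]]])

```text
clock: 32.62
tool_pos: [0.5144, 0.2421, 0.1959]
ee_rot: [3.141, 0.001, 3.059]
contact_force: [0.6, -2.4, 3.0]
grip_width: 0.0151
finger_force: 9.6
```

Run:
```python
from h import *
stt()
```

```text
32.62 [0.5144 0.2421 0.1959] [3.141e+00 1.000e-03 3.059e+00] q [-1.27  0.24  0.89  1.74 -0.19  1.25  1.15] F [ 0.6 -2.4  3. ] w 0.0151 9.6
```

Request:
carry_out(steps=[[[0.01,-0.115,0,0,0,1,0.05],[0.03,-0.23,0,0,0,2,0.05],[0.06,-0.34,0,0,0,3,0.05],[0.105,-0.445,0,0,0,4,0.05],[0.16,-0.545,0,0,0,5,0.05],[0.225,-0.64,0,0,0,6,0.05],[0.3,-0.73,0,0,0,7,0.05],[0.385,-0.81,0,0,0,8,0.05],[0.475,-0.88,0,0,0,9,0.05],[0.57,-0.94,0,0,0,10,0.05],[0.675,-0.99,0,0,0,11,0.05],[0.78,-1.03,0,0,0,12,0.05]]])

```text
clock: 33.62
tool_pos: [0.4804, 0.2034, 0.1959]
ee_rot: [3.139, -0.0, 1.797]
contact_force: [3.3, -2.2, 2.9]
grip_width: 0.0153
finger_force: 9.3
```

Run:
```python
from h import *
stt()
```

```text
33.62 [0.4804 0.2034 0.1959] [ 3.139 -0.     1.797] q [-1.53  0.13  1.14  1.85 -0.12  1.23 -0.12] F [ 3.3 -2.2  2.9] w 0.0153 9.3
```

Forces are low. I'll repeat the 72° stroke.

Request:
carry_out(steps=[[[0.01,-0.115,0,0,0,1,0.05],[0.03,-0.23,0,0,0,2,0.05],[0.06,-0.34,0,0,0,3,0.05],[0.105,-0.445,0,0,0,4,0.05],[0.16,-0.545,0,0,0,5,0.05],[0.225,-0.64,0,0,0,6,0.05],[0.3,-0.73,0,0,0,7,0.05],[0.385,-0.81,0,0,0,8,0.05],[0.475,-0.88,0,0,0,9,0.05],[0.57,-0.94,0,0,0,10,0.05],[0.675,-0.99,0,0,0,11,0.05],[0.78,-1.03,0,0,0,12,0.05]]])

```text
clock: 34.62
tool_pos: [0.433, 0.225, 0.1959]
ee_rot: [-3.141, -0.003, 0.541]
contact_force: [4.7, -0.9, 1.3]
grip_width: 0.0154
finger_force: 10.0
```

Request:
carry_out(steps=[[[0.01,-0.115,0,0,0,1,0.05],[0.03,-0.23,0,0,0,2,0.05],[0.06,-0.34,0,0,0,3,0.05],[0.105,-0.445,0,0,0,4,0.05],[0.16,-0.545,0,0,0,5,0.05],[0.225,-0.64,0,0,0,6,0.05],[0.225,-0.64,0,0,0,6,0.05],[0.225,-0.64,0,0,0,6,0.5],[0.225,-0.64,0,0,0,6,0.5],[0.225,-0.64,0,0,0,6,0.5],[0.225,-0.64,-0.8,0,0,6,0.5],[0.225,-0.64,-1.3,0,0,6,0.5]]])

```text
clock: 35.62
tool_pos: [0.426, 0.2509, 0.2481]
ee_rot: [3.141, 0.0, -0.082]
contact_force: [-0.3, 0.1, 0.5]
grip_width: 0.0393
finger_force: 0.0
```

Run:
```python
from h import *
stt()
```

```text
35.62 [0.426  0.2509 0.2481] [ 3.141  0.    -0.082] q [-1.7  -0.08  1.05  1.83  0.07  1.35 -2.32] F [-0.3  0.1  0.5] w 0.0393 0.0
```

Request:
carry_out(steps=[[[0.1,0,0,0,0,-1.15,0.5],[0.2,0,0,0,0,-2.3,0.5],[0.3,0,0,0,0,-3.45,0.5],[0.4,0,0,0,0,-4.6,0.5],[0.5,0,0,0,0,-5.75,0.5],[0.6,0,0,0,0,-6.9,0.5],[0.7,0,0,0,0,-8.05,0.5],[0.8,0,0,0,0,-9.2,0.5],[0.9,0,0,0,0,-10.35,0.5],[1,0,0,0,0,-11.5,0.5],[1.1,0,0,0,0,-12.65,0.5],[1.2,0,0,0,0,-13.8,0.5]]])

```text
clock: 36.62
tool_pos: [0.4739, 0.2476, 0.2468]
ee_rot: [-3.141, -0.0, 1.37]
contact_force: [0.0, 0.4, -0.4]
grip_width: 0.0432
finger_force: 0.0
```

Request:
carry_out(steps=[[[0,0.1,0,0,0,-1.15,0.5],[0,0.2,0,0,0,-2.3,0.5],[0,0.3,0,0,0,-3.45,0.5],[0,0.4,0,0,0,-4.6,0.5],[0,0.5,0,0,0,-5.75,0.5],[0,0.6,0,0,0,-6.9,0.5],[0,0.7,0,0,0,-8.05,0.5],[0,0.8,0,0,0,-9.2,0.5],[0,0.9,0,0,0,-10.35,0.5],[0.05,0.98,0,0,0,-11.5,0.5],[0.05,0.98,0,0,0,-12.65,0.5],[0.05,0.98,0,0,0,-13.8,0.5]]])

```text
clock: 37.62
tool_pos: [0.5127, 0.2414, 0.2468]
ee_rot: [-3.141, -0.0, 2.815]
contact_force: [-0.3, 0.8, 0.0]
grip_width: 0.0436
finger_force: 0.0
```

Run:
```python
from h import *
stt();print('fin',go(.5140,.2425,.195,3.062))
p,W,m,T=shot('side');cv2.imwrite('pics/side4.png',p)
cv2.imwrite('pics/side4c.png',cv2.resize(p[150:280,190:330],(600,557)))
r=np.hypot(W[...,0]-.477,W[...,1]-.0857);print(np.histogram(W[r<.04][:,2],bins=np.arange(.02,.21,.005)))
```

```text
37.62 [0.5127 0.2414 0.2468] [-3.141 -0.     2.815] q [-1.3   0.2   0.91  1.67 -0.16  1.35  0.87] F [-0.3  0.8  0. ] w 0.0436 0.0
fin [-0.022, 0.036, 1.295, -0.0, -0.0, -2.36]
(array([ 77,  75,  61,  14,  28,  36,  48,  11,  10,  22,  88, 137,  22,
         5,  23,  22,  33,  32,  22,  28,  36,  48, 159,  37,   5,  12,
         8,   8,  11,  13,  24,   1,   0,   0,   0,   0,   0]), array([0.02 , 0.025, 0.03 , 0.035, 0.04 , 0.045, 0.05 , 0.055, 0.06 ,
       0.065, 0.07 , 0.075, 0.08 , 0.085, 0.09 , 0.095, 0.1  , 0.105,
       0.11 , 0.115, 0.12 , 0.125, 0.13 , 0.135, 0.14 , 0.145, 0.15 ,
       0.155, 0.16 , 0.165, 0.17 , 0.175, 0.18 , 0.185, 0.19 , 0.195,
       0.2  , 0.205]))
```

View pics/side4c.png

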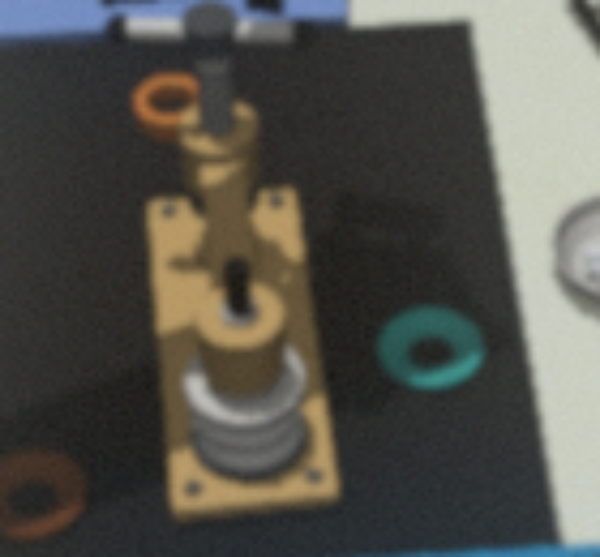

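The handle is at (210,25), and the foot ring now hangs just above the pack at (245,380). I'll regrip for the last part of the turn.

Request:
carry_out(steps=[[[-0.02,0.03,0,0,0,-1.15,0.5],[-0.02,0.03,0,0,0,-2.3,0.5],[-0.02,0.03,0.6,0,0,-2.3,0.5],[-0.02,0.03,1.2,0,0,-2.3,0.45],[-0.02,0.03,1.29,0,0,-2.3,0.3],[-0.02,0.03,1.29,0,0,-2.3,0.05],[-0.02,0.03,1.29,0,0,-2.3,0.05],[-0.02,0.03,1.29,0,0,-2.3,0.05],[-0.02,0.03,1.29,0,0,-2.3,0.05],[-0.02,0.03,1.29,0,0,-2.3,0.05]]])

```text
clock: 38.5
tool_pos: [0.5148, 0.2418, 0.1964]
ee_rot: [3.141, 0.001, 3.049]
contact_force: [1.5, -3.6, 2.3]
grip_width: 0.0154
finger_force: 9.8
```

```bash
cat >> h.py <<'E'
def foot():
    for c in('side','top'):
        p,W,m,T=shot(c)
        r=np.hypot(W[...,0]-.4775,W[...,1]-.0857);z=W[...,2]
        f=z[(r>.024)&(r<.034)&(z>.062)&(z<.09)];a=z[(r<.02)&(r>.011)&(z>.115)&(z<.145)]
        arm=z[(abs(W[...,0]-.473)<.008)&(abs(W[...,1]-.155)<.03)&(z>.1)&(z<.16)]
        print(c,'flange',len(f),np.round(np.median(f),4),'head',len(a),np.round(np.median(a),4),'arm',len(arm),np.round(np.median(arm),4))
E
python3 - <<'E'
from h import *
stt();foot()
E
```

```text
38.5 [0.5148 0.2418 0.1964] [3.141e+00 1.000e-03 3.049e+00] q [-1.25  0.23  0.86  1.74 -0.19  1.25  1.13] F [ 1.5 -3.6  2.3] w 0.0154 9.8
side flange 183 0.0758 head 88 0.1331 arm 84 0.1231
top flange 115 0.0753 head 135 0.1323 arm 123 0.1219
```

Request:
carry_out(steps=[[[0.01,-0.115,0,0,0,1,0.05],[0.03,-0.23,0,0,0,2,0.05],[0.06,-0.34,0,0,0,3,0.05],[0.105,-0.445,0,0,0,4,0.05],[0.16,-0.545,0,0,0,5,0.05],[0.225,-0.64,0,0,0,6,0.05],[0.3,-0.73,0,0,0,7,0.05],[0.385,-0.81,0,0,0,8,0.05],[0.475,-0.88,0,0,0,9,0.05],[0.57,-0.94,0,0,0,10,0.05],[0.675,-0.99,0,0,0,11,0.05],[0.78,-1.03,0,0,0,12,0.05]]])

```text
clock: 39.6
tool_pos: [0.4805, 0.2033, 0.1962]
ee_rot: [3.139, 0.0, 1.787]
contact_force: [3.1, -3.8, 4.7]
grip_width: 0.0154
finger_force: 9.1
```

Run:
```python
from h import *
stt();foot()
```

```text
39.6 [0.4805 0.2033 0.1962] [3.139 0.    1.787] q [-1.49  0.12  1.09  1.85 -0.11  1.23 -0.15] F [ 3.1 -3.8  4.7] w 0.0154 9.1
side flange 181 0.0748 head 93 0.1284 arm 84 0.1188
top flange 118 0.074 head 134 0.1279 arm 5 0.1177
```

Request:
carry_out(steps=[[[0.01,-0.115,0,0,0,1,0.05],[0.03,-0.23,0,0,0,2,0.05],[0.06,-0.34,0,0,0,3,0.05],[0.105,-0.445,0,0,0,4,0.05],[0.16,-0.545,0,0,0,5,0.05],[0.225,-0.64,0,0,0,6,0.05],[0.26,-0.685,0,0,0,6.5,0.05],[0.26,-0.685,0,0,0,6.5,0.05],[0.26,-0.685,0,0,0,6.5,0.05]]])

```text
clock: 40.45
tool_pos: [0.4506, 0.2087, 0.1958]
ee_rot: [3.141, -0.002, 1.117]
contact_force: [1.9, -0.2, 5.2]
grip_width: 0.0145
finger_force: 10.7
```

Run:
```python
from h import *
stt();foot()
```

```text
40.45 [0.4506 0.2087 0.1958] [ 3.141e+00 -2.000e-03  1.117e+00] q [-1.62  0.    1.12  1.91 -0.    1.23 -0.95] F [ 1.9 -0.2  5.2] w 0.0145 10.7
side flange 175 0.074 head 85 0.1266 arm 77 0.1167
top flange 119 0.074 head 137 0.1259 arm 35 0.1151
```

The foot is now pushed up about 4.7–5.1 mm. I'll release, retreat and verify.

Request:
carry_out(steps=[[[0,0,0,0,0,0,0.3],[0,0,0,0,0,0,0.5],[0,0,0,0,0,0,0.5],[0,0,0,0,0,0,0.5],[0,0,-0.8,0,0,0,0.5],[0,0,-1.7,0,0,0,0.5],[0,0,-2.3,0,0,0,0.5],[0.5,-0.5,-2.5,0,0,0,0.5],[1.2,-1,-2.5,0,0,0,0.5],[2,-1,-2.5,0,0,0,0.5],[2.8,-1,-2.5,0,0,0,0.5],[2.8,-1,-2.5,0,0,0,0.5]]])

```text
clock: 41.55
tool_pos: [0.4625, 0.3339, 0.2913]
ee_rot: [3.137, 0.008, 1.122]
contact_force: [-1.4, 2.4, -1.0]
grip_width: 0.0435
finger_force: 0.0
```

Run:
```python
from h import *
stt();foot()
p,W,m,T=shot('side');cv2.imwrite('pics/side5.png',p);cv2.imwrite('pics/side5c.png',cv2.resize(p[140:400,150:420],(800,600)))
```

```text
41.55 [0.4625 0.3339 0.2913] [3.137 0.008 1.122] q [-1.62  0.23  1.09  1.59 -0.2   1.45 -0.96] F [-1.4  2.4 -1. ] w 0.0435 0.0
side flange 177 0.0751 head 87 0.1265 arm 85 0.1166
top flange 119 0.074 head 138 0.1259 arm 144 0.1157
```

View pics/side5c.png

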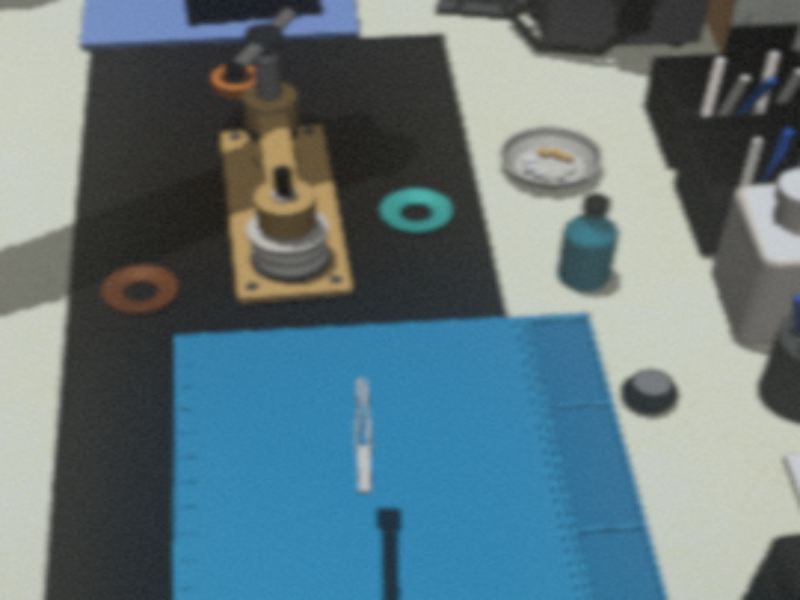

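The mat is clear of springs, with the tweezers at (362,435) and the pry tool at (390,550) where they were. The foot bears on the pack at (288,240), so I'm handing in.

```bash
python3 -c "
from rig import env
print(env.close_job())"
```

```text
the job is handed in; nothing more can be done
None
```

The job is handed in: all four springs are stacked alternately on the arbor, the gold arm is swung back to its stop, and the T-handle is screwed down so the foot is pushed up about 5 mm, measured from the camera depth images.

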